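# Unload the ratchet glue press

### The job

The glue has set and the bench timer is sounding: first silence it by holding it up against the wooden stop strip and pushing its red button right in for a moment. Then throw the ratchet pawl clear with its red-ball lever, wind the star handle back until the press jaw is fully open, and put every laminated blank that is in the press into the plywood tray. Finish with the press left open and the pawl dropped back on the ratchet; leave the glue bottle, the mallet and the gouge where they are.

Things in the scene. Friction and masses are not known exactly. Their poses are not given: they have to be found in the camera images.
- press: Green cast glue press, fixed. Origin: on the bench under its bed; x points from headstock (robot side) to fence, y along the jaws, z up. Bed casting x -135 to +100, y +-118, top at 30 mm. Fence x +60 (wood face) to +88, y +-118, top at 77 mm. Shaft along y at x -85, 100 mm up, overhanging both ends: ratchet wheel (92 mm across) and pawl in the plane y +150, star handle in the plane y -166.
- headstock (a point): Top centre of the headstock beam: press x -113 to -57, y +-112, 70 mm above the bench. Its two green end cheeks (y +-109 to +-121, same x) reach 128 mm, the pawl bracket on the +y cheek 158 mm (press x -92 to -22).
- press_bed (a point): Point on the bed's top, 30 mm above the bench, in the middle of the row of blanks (press x +41, y 0). The blanks stand upright here in one row along press y, places 54 mm apart.
- jaw (a joint): Sliding jaw of the press (wood-faced, 226 mm along press y, top 76 mm (two lugs for the racks 85 mm) above the bench), m: 0 as clamped on the blanks with its face at press x +21, grows as the jaw backs off towards the headstock; fully open at 0.036. Driven by the star handle, 18 mm per radian.
- shaft (a joint): Turn of the shaft with star handle and ratchet wheel, rad: 0 as clamped, grows when wound back (top of the star moves away from the robot, press +x), stopped fully open at 2.0. While the pawl sits on the ratchet it cannot be wound back; with the pawl lifted it turns with 2 to 4 N at a knob and stays where it is left.
- knob0 (a point): Centre of a black ball knob, 24 mm across, on one of the star handle's four arms (11 mm rods, 78 mm from shaft axis to knob centre, 90 degrees apart, plane press y -166). At the start this arm leans 36 degrees from upright towards the robot (press -x). A knob can be pushed from behind with closed fingers, or pinched.
- knob1 (a point): Centre of the next knob, 90 degrees on from knob0 (at the start 54 degrees from upright, away from the robot).
- knob2 (a point): Centre of the knob on the far end of the same line as knob0.
- knob3 (a point): Centre of the knob on the far end of the same line as knob1.
- pawl (a joint): Angle of the pawl about its pin (along press y at press x -45, y +150, 148 mm up), rad: about 0 with its nose between the teeth (to 0.3 on a tooth), grows as its lever is pushed away from the robot (press +x), lifting the nose; stop at 1.35. The weighted lever passes over centre at about 0.6: beyond, it falls and rests lifted at 1.35; short of it, it falls onto the ratchet. 1 N moves it.
- pawl_ball (a point): Centre of the red ball, 22 mm across, on the end of the pawl's lever, 70 mm from the pawl pin, plane press y +150. Seated: 35 mm on the robot's side (press -x) of the pin, 208 mm above the bench. Thrown over: 52 mm beyond it (press +x), 195 mm above the bench; the nose arm then stands up over the pin to 187 mm, so leave upward.
- timer: White bench timer, loose, lying flat, 70 (its x) x 62 (its y) x 32 mm high, 150 g, with a dark display on top. Origin: centre of its underside. The red button is in the middle of its -x edge face; the other (+x) face is meant to go flat against the stop strip.
- button_face (a point): Centre of the timer button's face: red, 24 mm across, standing 10 mm out of the timer's -x face, 16 mm above the timer's underside. It is pushed along the timer's +x.
- timer_button (a joint): Travel of the timer's button, m: 0 out, 0.005 fully in; it springs back. Full travel takes about 5 N, far more than the loose timer's friction on the bench. The timer is silenced when the button is pushed in more than 0.004 for 0.2 s while the timer bears against the stop strip.
- stop_strip: Pale wooden stop strip screwed to the bench, 18 (its x) x 170 (its y) x 28 mm high. Origin: centre of its underside; its -x face, towards the robot, is the one to brace against.
- tray: Open plywood tray, loose, 900 g, 186 (its x) x 176 (its y) x 60 mm outside, walls and floor 6 mm. Origin: centre of its underside. All four blanks fit in it standing, in two rows of two.
- blank1: Laminated turning blank (pale, dark, pale wood), 38 x 38 x 96 mm, 120 g. Origin: its centre; z along its length. At the start clamped upright in the press, 54 mm from the next place, standing 49 mm proud of fence and jaw. Two to four blanks are present; absent ones read None from the start.
- blank2: Laminated turning blank (pale, dark, pale wood), 38 x 38 x 96 mm, 120 g. Origin: its centre; z along its length. At the start clamped upright in the press, 54 mm from the next place, standing 49 mm proud of fence and jaw. Two to four blanks are present; absent ones read None from the start.
- blank3: Laminated turning blank (pale, dark, pale wood), 38 x 38 x 96 mm, 120 g. Origin: its centre; z along its length. At the start clamped upright in the press, 54 mm from the next place, standing 49 mm proud of fence and jaw. Two to four blanks are present; absent ones read None from the start.
- blank4: Laminated turning blank (pale, dark, pale wood), 38 x 38 x 96 mm, 120 g. Origin: its centre; z along its length. At the start clamped upright in the press, 54 mm from the next place, standing 49 mm proud of fence and jaw. Two to four blanks are present; absent ones read None from the start.
- glue_bottle: Yellow glue bottle, 58 mm across, 165 mm tall, loose; origin under its centre. Leave alone.
- mallet: Dark wooden carver's mallet standing on its head, 82 mm across, 208 mm tall, loose; origin under its centre. Leave alone.
- gouge: Turning gouge with yellow handle, 345 mm long, lying, loose; origin near its middle. Leave alone.
Not all that is in view belongs to the job. What is shaped like the blank4 but purple is not meant. What is shaped like the stop_strip but grey is not meant.

How it is judged (in metres and radians):
On the way, in this order (a step that is already met when the one before it is completed fails the run):
1. timer silenced: its button held in while the timer bears against the stop strip (value of joint timer_button above 0.004 m and contact force between timer and stop_strip above 1 N), for 0.2 s.
2. pawl thrown over and resting lifted clear of the ratchet (value of joint pawl above 1.1 rad), for 0.2 s.
3. jaw wound back to fully open with the pawl lifted (value of joint jaw above 0.031 m and value of joint pawl above 0.7 rad), for 0.2 s.
At the end, for the whole second after the job is handed in: Every blank present lies or stands at rest inside the tray (its centre inside the walls and less than 70 mm above the tray's underside, so not bridging the rims), the tray sits level, the jaw is still open by more than 30 mm and the pawl rests on the ratchet (below 0.4 rad) (x of blank1 in the frame of tray between -0.08 and 0.08 m and y of blank1 in the frame of tray between -0.075 and 0.075 m and z of each of blank1, blank2, blank3, blank4 in the frame of tray below 0.07 m and linear speed of each of blank1, blank2, blank3, blank4 below 0.03 m/s and x of blank2 in the frame of tray between -0.08 and 0.08 m and y of blank2 in the frame of tray between -0.075 and 0.075 m and x of blank3 in the frame of tray between -0.08 and 0.08 m and y of blank3 in the frame of tray between -0.075 and 0.075 m and x of blank4 in the frame of tray between -0.08 and 0.08 m and y of blank4 in the frame of tray between -0.075 and 0.075 m and value of joint jaw above 0.03 m and value of joint pawl below 0.4 rad and angle between tray's own z axis and vertical below 0.1 rad); the robot touches nothing.
It fails at once if the glue bottle is disturbed (moved more than 4 cm) (distance of glue_bottle from where it was at the start of the episode above 0.04 m).
It fails at once if the mallet is disturbed (moved more than 4 cm) (distance of mallet from where it was at the start of the episode above 0.04 m).
It fails at once if the gouge is disturbed (moved more than 4 cm) (distance of gouge from where it was at the start of the episode above 0.04 m).
Of blank1, blank2, blank3, blank4 only 2 to 4 are there at a start; the rules pass over those that are not, and their reading is None.
At some moment in a run one of timer, tray may be knocked a few centimetres aside while the robot is not near it.
Once in a run the grip may slacken for a moment while it holds something.
It also fails if it takes over 210 s, if anything falls off the work surface, if the arm or the gripper's body presses on something with over 40 N, if the wrist force passes 120 N, or if a joint passes its speed limit or range.

### The arm

A 6-joint arm with a two-finger parallel gripper is mounted at the origin on the work surface. World frame = base frame: x ahead of the robot, y to its left, z up, the work surface at z = 0. Lengths are in m, angles in degrees, forces in N, time in s.
With the tool pointing down it reaches from about 0.325 to 0.9 m from the base axis. Payload 3.5 kg.
Tool frame: the origin (TCP) lies midway between the tips of the shut fingers; the grasp point (between the pads) lies 19 mm behind it; z points along the fingers, y is the line along which they close (so a half turn about z gives the same grasp; the last joint's range is limited). The gripper opens to 85 mm and grips with 20 to 120 N. Pads are 22 mm wide; open, the fingers measure 114 mm over their backs; the gripper's body (76 mm by 85 mm) begins 54 mm behind the grasp point. The pads swing forward as they close: fully open they stand 13 mm farther back than shut.
Start: joints at [-73.018, 15.837, -1.513, 72.651, 0, 84.076], TCP at [0.243, -0.576, 0.231] pointing down, gripper open.
Joint ranges: [-178.77, 178.77], [-48.84, 107.48], [-61.69, 71.31], [-111.58, 123.2], [-90, 87.43], [-180, 180]. Speed limits (degrees/s): [147.25, 147.25, 180, 180, 180, 180].

### API

Orientations are given as [roll, pitch, yaw] about the fixed x, y, z axes, in that order (R = Rz(yaw) Ry(pitch) Rx(roll)).
In Python, from rig import arm gives the robot as it stands. The module is installed in compiled form; this text tells all that it offers.
- The arm moves only by the shell command python3 -m handwheel 'ROWS' [FORCE]. ROWS is a JSON object of lists of equal length, an entry for each row: "translation": the shift along the tool's x, y, z in mm, a list of three; "rot": the turn, a rotation vector about the tool's x, y, z in degrees, a list of three; "grip": the closure, from 0 (fully open) to 1 (shut). In form: {"translation": [[tx, ty, tz], ...], "rot": [[ax, ay, az], ...], "grip": [grip, ...]}. A call has 1 to 5 rows; each row is the pose to reach, as a shift and turn from the pose commanded when the call began, along the tool's axes at that moment; what a row does not reach only later rows make up. A row lasts 1/10 s, in which the tool goes at most 50 mm and 8.59 degrees, less where a joint would pass 70% of its speed; a pose out of reach is approached as far as the arm can. A call with a gripper value outside its range is refused whole. The fingers move at their own pace and stop on an object; FORCE is the grip in N (left out, the last holds). Time passes only in rows, so rows that repeat a pose let the fingers close. It gives the time, the measured TCP pose, the force, the opening and the grip force at its end, in the units of the state.
- arm.observe(): the state, without advancing time (a new reading comes with each control period).
- arm.capture(name): name is "scene" or "top" or "wrist"; returns the picture (384x512x3 uint8, red, green, blue); there is no depth.
- arm.camera_model(name): a dict with "fovy" (degrees; the focal length in pixels is half the picture's height over the tangent of half this angle, whatever the lens; pixels are square), "cx", "cy" (the principal point, pixels), "k1" (the pictures are not rectified: a ray, as slopes to the right and down, at radius r is drawn at 1 + k1 r^2 times it, then the intrinsics apply), "eye" and "orientation" of the camera in the world. Camera axes: x right, y up, looking along -z (the intrinsics and any distortion apply to the point x, -y, -z); pixel columns grow to the right and rows downward; lengths in m; the calibration is good to about 2 mm. A picture is of the moment at which its call begins: read the wrist's pose just before it. camera_model takes no time and is no camera call; for the wrist camera it gives the pose at the moment of the call.
- arm.sign_off(): hands the job in; it is judged then, once.
The state is a dict: "clock": time; "qpos": joint angles; "qvel": joint speeds; "tau": joint torques, N m; "tool_pos": TCP position; "tool_rot": TCP orientation; "wrist_force": force on the tool from outside, world axes, zero at the start; "torque": the same for the moment, N m; "opening": finger opening in m; "grasp_force": force on a finger pad.
Only numpy, scipy, OpenCV 4.12 (cv2) and the standard library are available. Lean on these libraries where they do the work, as an engineer would, in place of code of your own. Each camera call takes 0.05 s, during which the arm holds its last target. There are 200 camera calls.

## Working session

There is one attempt and no reset: what is moved stays moved. The work goes in short steps, Python scripts to look and compute and a shell command to move; the robot and the scene stay as the last step left them, time stands still between calls to the robot, and variables do not carry over. Pictures are saved under pics/ and viewed, at most 14 in all, crops included, and the job is handed in when it is done.

```bash
mkdir -p pics
cat > h.py <<'E'
import numpy as np, cv2, json
from rig import arm
from scipy.spatial.transform import Rotation as R
def snap(cam,name):
    m=arm.camera_model(cam); im=np.asarray(arm.capture(cam)); cv2.imwrite(f'pics/{name}.png',im[...,::-1]); json.dump({k:np.asarray(v).tolist() for k,v in m.items()},open(f'pics/{name}.json','w')); return im,m
def load(n): return json.load(open(f'pics/{n}.json'))
def rot(m):
    o=np.array(m['orientation'],float)
    return o if o.shape==(3,3) else R.from_euler('xyz',o,degrees=True).as_matrix()
def K(m):
    f=192/np.tan(np.radians(m['fovy'])/2); return f
def ray(m,u,v):
    f=K(m); d=np.array([(u-m['cx'])/f,(v-m['cy'])/f]); s=d.copy()
    for _ in range(30): s=d/(1+m['k1']*(s@s))
    w=rot(m)@np.array([s[0],-s[1],-1]); return np.array(m['eye']),w
def onz(m,u,v,z):
    e,w=ray(m,u,v); return e+w*(z-e[2])/w[2]
def tri(*obs):
    A=np.zeros((3,3));b=np.zeros(3)
    for m,u,v in obs:
        e,w=ray(m,u,v); w=w/np.linalg.norm(w); P=np.eye(3)-np.outer(w,w); A+=P;b+=P@e
    x=np.linalg.solve(A,b); return x
def proj(m,p):
    c=rot(m).T@(np.array(p)-np.array(m['eye'])); s=np.array([c[0],-c[1]])/-c[2]; s=s*(1+m['k1']*(s@s)); return s*K(m)+[m['cx'],m['cy']]
def st():
    s=arm.observe(); print({k:np.round(s[k],4).tolist() for k in ('clock','qpos','tool_pos','tool_rot','wrist_force','opening','grasp_force')})
def togo(p,rpy=None):
    "tool-frame shift mm and rotvec deg from the current pose to target"
    s=arm.observe(); T=R.from_euler('xyz',s['tool_rot'],degrees=True)
    d=T.inv().apply(np.array(p)-s['tool_pos'])*1000
    r=(T.inv()*R.from_euler('xyz',rpy,degrees=True)).as_rotvec(degrees=True) if rpy is not None else np.zeros(3)
    print('go',d.round(1),'rot',r.round(1)); return d,r
E
python3 - <<'E'
from h import *
st()
ims=[]
for c in ('scene','top'):
    im,m=snap(c,c+'0'); print(m)
    cv2.imwrite(f'pics/{c}0b.png',cv2.resize(im[...,::-1],(800,600),interpolation=cv2.INTER_CUBIC))
E
```

```text
{'clock': 0.0, 'qpos': [-73.0186, 15.8793, -1.5987, 72.6525, 0.0008, 84.0765], 'tool_pos': [0.243, -0.575, 0.2301], 'tool_rot': [-179.8704, -0.0143, 22.905], 'wrist_force': [1.5448, -0.1049, 0.7004], 'opening': 0.0852, 'grasp_force': 0.0}
{'fovy': 46.319938301500834, 'cx': 252.5244012198432, 'cy': 187.97008694832692, 'k1': -0.08458744737342175, 'eye': array([ 1.72999071, -0.23587704,  1.01685915]), 'orientation': array([51.50066255, -0.27510253, 76.70614823])}
{'fovy': 42.58364079473063, 'cx': 253.93039480409502, 'cy': 198.35902276962938, 'k1': -0.20961050020193372, 'eye': array([0.33810934, 0.02636671, 1.54388824]), 'orientation': array([ 11.52545201,  -0.2505723 , -87.48005484])}
```

View pics/top0b.png

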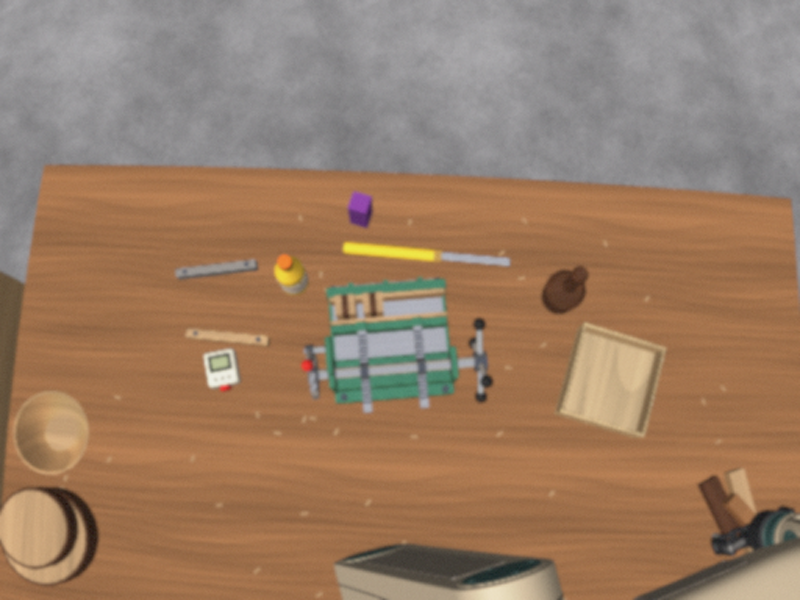

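View pics/scene0b.png

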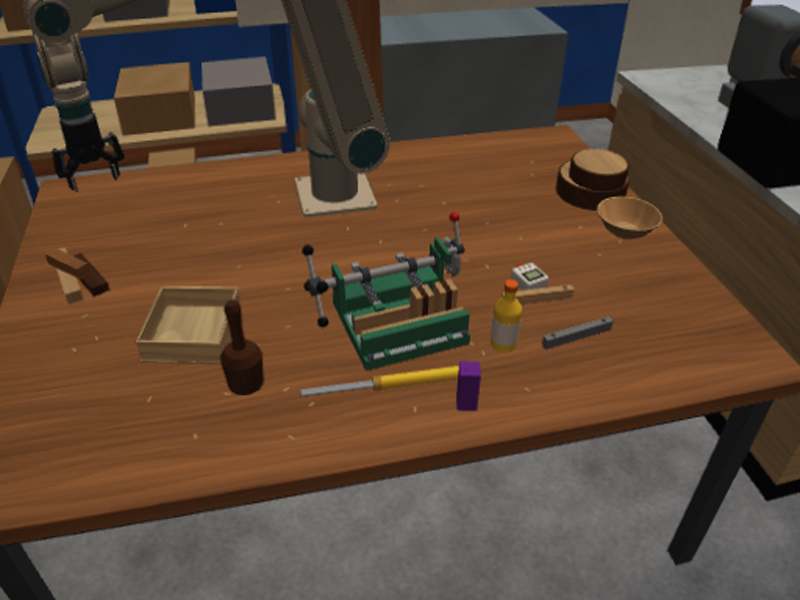

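Run:
```python
from h import *
m=load('top0'); s=load('scene0'); k=512/800
P=lambda u,v,z: onz(m,u*k,v*k,z).round(3)
for n,l,z in [('timer',[(204,354),(233,349),(239,381),(210,388)],.032),('button',[(224,388)],.016),('strip',[(187,330),(268,336),(267,344),(186,338)],.028),
 ('tray',[(584,324),(665,348),(643,436),(558,412)],.06),('fence',[(327,290),(445,282)],.077),('ball',[(307,366)],.208),('knobs',[(479,324),(487,381)],.15),('headcorners',[(337,400),(453,393)],.07),('bottle',[(285,262)],.165),('mallet',[(580,274)],.208),('gouge',[(345,248),(508,262)],.015),('purple',[(360,200)],.096)]:
    print(n,[P(u,v,z).tolist() for u,v in l])
print('ball tri',tri((m,307*k,366*k),(s,455*k,216*k)))
print('knob tri',tri((m,479*k,324*k),(s,322*k,322*k)),tri((m,487*k,381*k),(s,308*k,250*k)))
```

```text
timer [[0.539, 0.416, 0.032], [0.552, 0.357, 0.032], [0.488, 0.34, 0.032], [0.471, 0.398, 0.032]]
button [[0.474, 0.373, 0.016]]
strip [[0.587, 0.457, 0.028], [0.582, 0.289, 0.028], [0.566, 0.29, 0.028], [0.57, 0.457, 0.028]]
tray [[0.629, -0.34, 0.06], [0.587, -0.508, 0.06], [0.41, -0.46, 0.06], [0.453, -0.289, 0.06]]
fence [[0.671, 0.171, 0.077], [0.697, -0.059, 0.077]]
ball [[0.503, 0.185, 0.208]]
knobs [[0.603, -0.12, 0.15], [0.498, -0.137, 0.15]]
headcorners [[0.458, 0.14, 0.07], [0.481, -0.082, 0.07]]
bottle [[0.701, 0.244, 0.165]]
mallet [[0.692, -0.296, 0.208]]
gouge [[0.775, 0.146, 0.015], [0.761, -0.192, 0.015]]
purple [[0.853, 0.116, 0.096]]
ball tri [0.50451033 0.18866562 0.20558251]
knob tri [ 0.61984016 -0.12684554  0.0615439 ] [ 0.49675639 -0.13285933  0.16145842]
```

```bash
python3 -m handwheel '{"translation":[[0,0,-50],[0,0,-80]],"rot":[[0,0,0],[0,0,0]],"grip":[0,0]}'
python3 -m handwheel '{"translation":[[28,-39,0],[56,-78,0],[85,-117,0],[113,-156,0],[141,-195,0]],"rot":[[0,0,-8.5],[0,0,-17],[0,0,-25.5],[0,0,-34],[0,0,-42.5]],"grip":[0,0,0,0,0]}'
python3 -m handwheel '{"translation":[[47,-9,0],[94,-19,0],[141,-28,0],[188,-37,0],[235,-47,0]],"rot":[[0,0,-8.5],[0,0,-17],[0,0,-25.5],[0,0,-34],[0,0,-42.5]],"grip":[0,0,0,0,0]}'
python3 -m handwheel '{"translation":[[41,25,0],[82,51,0],[122,76,0],[163,101,0],[204,126,0]],"rot":[[0,0,-8.5],[0,0,-17],[0,0,-25.5],[0,0,-34],[0,0,-42.5]],"grip":[0,0,0,0,0]}'
python3 -m handwheel '{"translation":[[13,46,0],[25,93,0],[38,139,0],[51,185,0],[63,232,0]],"rot":[[0,0,-8.5],[0,0,-17],[0,0,-25.5],[0,0,-34],[0,0,-42.5]],"grip":[0,0,0,0,0]}'
python3 - <<'E'
from h import *
st(); im,m=snap('wrist','w1')
T=R.from_euler('xyz',arm.observe()['tool_rot'],degrees=True)
print('cam in tool',T.inv().apply(m['eye']-arm.observe()['tool_pos']), (T.inv()*R.from_matrix(rot(m))).as_euler('xyz',degrees=True), m['fovy'],m['k1'])
E
```

```text
clock: 0.3
tool_pos: [0.243, -0.5748, 0.3116]
tool_rot: [-179.9, -0.0, 22.9]
wrist_force: [0.0, -1.6, 0.4]
opening: 0.0858
grasp_force: 0.0
clock: 0.8
tool_pos: [0.2971, -0.3391, 0.3107]
tool_rot: [-180.0, -0.0, 65.7]
wrist_force: [-0.1, -0.3, -0.0]
opening: 0.0857
grasp_force: 0.0
clock: 1.3
tool_pos: [0.3521, -0.1061, 0.3111]
tool_rot: [180.0, 0.0, 108.2]
wrist_force: [0.4, 0.2, 0.2]
opening: 0.0855
grasp_force: 0.0
clock: 1.8
tool_pos: [0.4092, 0.127, 0.3111]
tool_rot: [-180.0, 0.0, 150.8]
wrist_force: [1.3, -0.9, 1.5]
opening: 0.0858
grasp_force: 0.0
clock: 2.3
tool_pos: [0.4689, 0.3597, 0.3107]
tool_rot: [-180.0, -0.1, -166.7]
wrist_force: [1.3, -0.4, 0.2]
opening: 0.0852
grasp_force: 0.0
{'clock': 2.3, 'qpos': [31.2326, 10.7039, 1.4906, 80.8437, -0.0118, 17.9398], 'tool_pos': [0.4689, 0.3597, 0.3107], 'tool_rot': [-179.9713, -0.0506, -166.7072], 'wrist_force': [1.3395, -0.4213, 0.1929], 'opening': 0.0852, 'grasp_force': 0.0}
cam in tool [ 0.07317824 -0.00409629 -0.14517254] [164.19179807  -0.31378084  90.47421044] 66.93605010835691 -0.042817807218899426
```

View pics/w1.png

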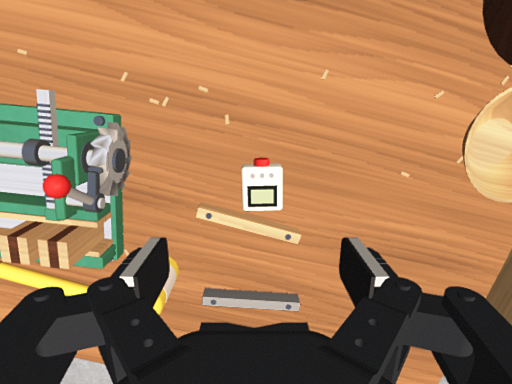

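Run:
```python
from h import *
im=cv2.imread('pics/w1.png'); m=load('w1')
cv2.imwrite('pics/c1.png',cv2.resize(im[145:320,180:320],None,fx=3.4,fy=3.4,interpolation=cv2.INTER_CUBIC))
hsv=cv2.cvtColor(im,cv2.COLOR_BGR2HSV)
def rect(mask,z,name):
    c=max(cv2.findContours(mask.astype(np.uint8),0,2)[0],key=cv2.contourArea)
    b=cv2.boxPoints(cv2.minAreaRect(c)); w=np.array([onz(m,u,v,z) for u,v in b])
    e=w[1]-w[0],w[2]-w[1]; print(name,b.round(0).tolist(),'ctr',w.mean(0).round(4),'sides',[np.linalg.norm(x).round(4) for x in e],'ang',[np.degrees(np.arctan2(x[1],x[0])).round(1) for x in e])
wm=np.zeros(im.shape[:2],bool); wm[160:220,230:300]=True
t=((hsv[...,1]<40)&(hsv[...,2]>150)&wm); t=cv2.morphologyEx(t.astype(np.uint8),cv2.MORPH_CLOSE,np.ones((25,25)))&wm; rect(t,.032,'timer')
r=((hsv[...,1]>150)&((hsv[...,0]<6)|(hsv[...,0]>174))&wm); 
ys,xs=np.nonzero(r); print('red',xs.mean(),ys.mean(),xs.min(),xs.max(),ys.min(),ys.max(),onz(m,xs.mean(),ys.min(),.02))
wm2=np.zeros_like(wm); wm2[200:250,190:310]=True
print(hsv[224,240],hsv[224,330])
s=((hsv[...,1]<130)&(hsv[...,2]>170)&wm2&(t==0)); s=cv2.morphologyEx(s.astype(np.uint8),cv2.MORPH_OPEN,np.ones((3,3))); rect(s,.028,'strip')
```

```text
timer [[242.0, 164.0], [281.0, 164.0], [281.0, 210.0], [242.0, 210.0]] ctr [0.5113 0.3819 0.032 ] sides [np.float64(0.0575), np.float64(0.072)] ang [np.float64(103.3), np.float64(14.7)]
red 261.0879120879121 162.5054945054945 254 269 160 165 [0.47265955 0.37212137 0.02      ]
[ 20  88 243] [ 13 146 218]
strip [[195.0, 217.0], [198.0, 206.0], [301.0, 234.0], [298.0, 244.0]] ctr [0.5777 0.3773 0.028 ] sides [np.float64(0.0183), np.float64(0.1692)] ang [np.float64(176.1), np.float64(87.2)]
```

View pics/c1.png

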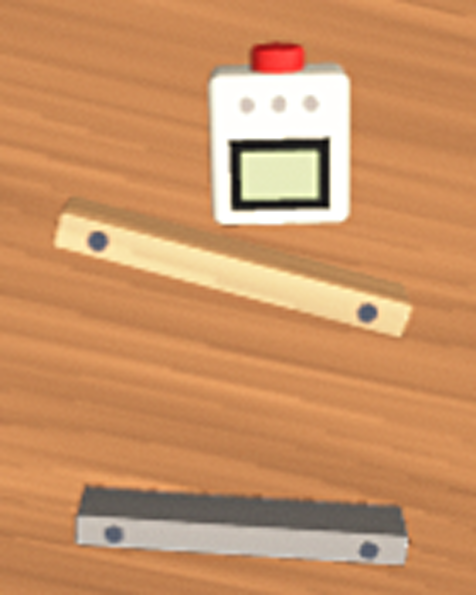

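```bash
python3 -m handwheel '{"translation":[[-10,2,45],[-20,4,90],[-30,6,135],[-40,9,180],[-46,10,220]],"rot":[[0,0,-1],[0,0,-1],[0,0,-1],[0,0,-1],[0,0,-1]],"grip":[0,0,0,0,0]}' >/dev/null
python3 -m handwheel '{"translation":[[0,0,0]],"rot":[[0,0,0]],"grip":[0]}'
python3 - <<'E'
from h import *
togo([.512,.381,.005],[180,0,-165.5])
E
```

```text
clock: 2.95
tool_pos: [0.5071, 0.3745, 0.0839]
tool_rot: [-179.8, -0.8, -166.1]
wrist_force: [-1.4, -0.5, -0.9]
opening: 0.0855
grasp_force: 0.0
go [-7.4  5.4 78.8] rot [-0.2 -0.8 -0.6]
```

```bash
python3 -m handwheel '{"translation":[[-4,3,38],[-6,5,76],[-6,5,76],[-6,5,76]],"rot":[[0,0,-0.6],[0,0,-0.6],[0,0,-0.6],[0,0,-0.6]],"grip":[0,0,0,0]}' >/dev/null
python3 - <<'E'
from h import *
st(); togo([.512,.381,.005],[180,0,-165.5])
im,m=snap('wrist','w2')
E
python3 -m handwheel '{"translation":[[0,0,0],[0,0,0],[0,0,0],[0,0,0],[0,0,0]],"rot":[[0,0,0],[0,0,0],[0,0,0],[0,0,0],[0,0,0]],"grip":[0.4,0.6,0.8,0.8,0.8]}' 25
```

```text
{'clock': 3.35, 'qpos': [30.8793, 27.852, -12.2231, 49.9533, -0.0017, 16.3827], 'tool_pos': [0.5164, 0.384, 0.0165], 'tool_rot': [-179.9904, -0.0268, -165.5035], 'wrist_force': [0.2925, -0.3163, -0.0654], 'opening': 0.0851, 'grasp_force': 0.0}
go [ 5.  -1.8 11.5] rot [-0. -0. -0.]
clock: 3.9
tool_pos: [0.5184, 0.3849, 0.0184]
tool_rot: [180.0, 0.3, -165.5]
wrist_force: [-0.9, -1.5, 7.3]
opening: 0.0614
grasp_force: 27.4
```

View pics/w2.png

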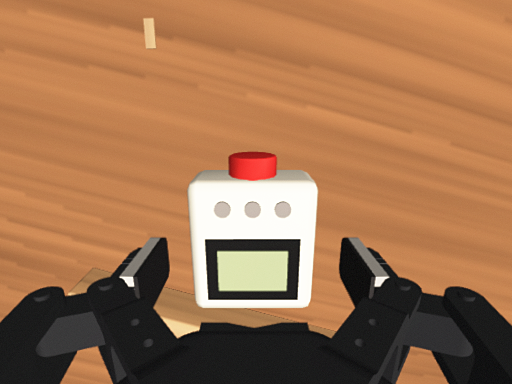

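Run:
```python
from h import *
m=load('w2')
for u,v in [(191,176),(316,176),(311,306),(194,306)]: print(onz(m,u,v,.032).round(4))
s=arm.observe()['tool_pos']
T=np.array([.534-.001,.3785]); 
c=np.mean([onz(m,u,v,.032) for u,v in [(191,176),(316,176),(311,306),(194,306)]],0)[:2]
p0=np.array([.5164,.3840]); off=c-p0; a=np.radians(-17); off2=np.array([[np.cos(a),-np.sin(a)],[np.sin(a),np.cos(a)]])@off
print(c,off,off2); togo([*(T-off2),.0184],[180,0,177.5])
```

```text
[0.4848 0.3467 0.032 ]
[0.4707 0.4016 0.032 ]
[0.5377 0.4206 0.032 ]
[0.553  0.3614 0.032 ]
[0.51154464 0.38260088] [-0.00485536 -0.00139912] [-5.05227011e-03  8.15807026e-05]
go [-17.4 -11.2   0.1] rot [ 0.1  0.2 17. ]
```

```bash
python3 -m handwheel '{"translation":[[0,0,-5],[-3,-6,-5],[-8,-11,-5],[-14,-11,-5],[-14,-11,-5]],"rot":[[0,0,0],[0,0,8],[0,0,17],[0,0,17],[0,0,17]],"grip":[0.8,0.8,0.8,0.8,0.8]}'
python3 -m handwheel '{"translation":[[-2,0,0],[-4,0,5],[-4,0,5],[-4,0,5]],"rot":[[0,0,0],[0,0,0],[0,0,0],[0,0,0]],"grip":[0.8,0.8,0.8,0.8]}'
python3 - <<'E'
from h import *
st(); im,m=snap('wrist','w3')
E
```

```text
clock: 4.4
tool_pos: [0.5338, 0.3773, 0.0207]
tool_rot: [179.9, 0.1, 177.6]
wrist_force: [-0.4, 0.4, -0.6]
opening: 0.061
grasp_force: 28.0
clock: 4.8
tool_pos: [0.5363, 0.3773, 0.0182]
tool_rot: [180.0, -0.0, 177.6]
wrist_force: [-6.9, -2.5, 15.5]
opening: 0.0615
grasp_force: 30.0
{'clock': 4.8, 'qpos': [29.4567, 28.757, -10.4621, 50.7899, 0.0532, 31.8296], 'tool_pos': [0.5363, 0.3773, 0.0182], 'tool_rot': [179.9596, -0.0357, 177.6271], 'wrist_force': [-6.8861, -2.5229, 15.5281], 'opening': 0.0615, 'grasp_force': 30.0196}
```

View pics/w3.png

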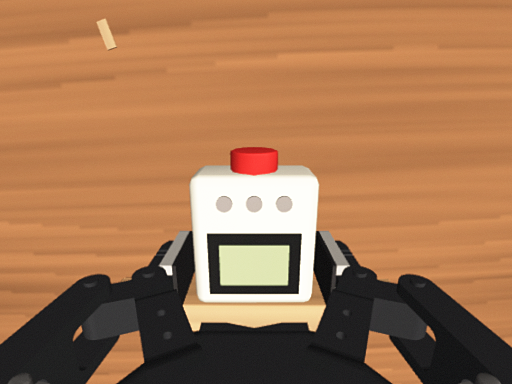

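```bash
python3 -m handwheel '{"translation":[[0,0,0],[0,0,0],[0,0,-40],[0,0,-80],[10,0,-100]],"rot":[[0,0,0],[0,0,0],[0,0,0],[0,0,0],[0,0,0]],"grip":[0,0,0,0,0]}' >/dev/null
python3 -m handwheel '{"translation":[[40,0,0],[80,0,0],[85,0,20],[85,0,50],[85,0,50]],"rot":[[0,0,0],[0,0,0],[0,0,0],[0,0,0],[0,0,0]],"grip":[1,1,1,1,1]}'
python3 - <<'E'
from h import *
st(); im,m=snap('wrist','w4')
hsv=cv2.cvtColor(im,cv2.COLOR_RGB2HSV); r=((hsv[...,1]>150)&((hsv[...,0]<6)|(hsv[...,0]>174)))
ys,xs=np.nonzero(r); print(xs.min(),xs.max(),ys.min(),ys.max()); print('btn',onz(m,(xs.min()+xs.max())/2,ys.min(),.028))
w=(hsv[...,1]<40)&(hsv[...,2]>150); ys,xs=np.nonzero(w); print(np.percentile(xs,[1,99]),np.percentile(ys,[1,99]))
togo([.452,.379,.006],[180,0,177.5])
E
```

```text
clock: 5.85
tool_pos: [0.4382, 0.3787, 0.0614]
tool_rot: [-179.7, -0.4, 177.6]
wrist_force: [-1.3, -0.3, -0.3]
opening: 0.0125
grasp_force: 0.0
{'clock': 5.85, 'qpos': [34.446, 19.6521, -18.4694, 52.3593, -0.0022, 36.876], 'tool_pos': [0.4382, 0.3787, 0.0614], 'tool_rot': [-179.7097, -0.3833, 177.569], 'wrist_force': [-1.2835, -0.3285, -0.3304], 'opening': 0.0125, 'grasp_force': 0.0}
242 268 268 296
btn [0.47413821 0.37819368 0.028     ]
[ 68. 443.] [228. 381.]
go [-12.5   0.2  57.2] rot [-0.2 -0.3  0. ]
```

```bash
python3 -m handwheel '{"translation":[[0,0,30],[0,0,53],[0,0,53],[-20,0,53],[-20,0,53]],"rot":[[0,0,0],[0,0,0],[0,0,0],[0,0,0],[0,0,0]],"grip":[1,1,1,1,1]}'
python3 -m handwheel '{"translation":[[0,0,0]],"rot":[[0,0,0]],"grip":[1]}'
python3 - <<'E'
from h import *
im,m=snap('wrist','w5')
E
```

```text
clock: 6.4
tool_pos: [0.4659, 0.3814, 0.0147]
tool_rot: [179.8, 0.3, 177.4]
wrist_force: [-0.4, -1.0, 1.8]
opening: 0.0002
grasp_force: 0.0
clock: 6.5
tool_pos: [0.4633, 0.3808, 0.0141]
tool_rot: [179.9, 0.1, 177.5]
wrist_force: [-1.1, 0.4, 0.4]
opening: 0.0003
grasp_force: 0.0
```

View pics/w5.png

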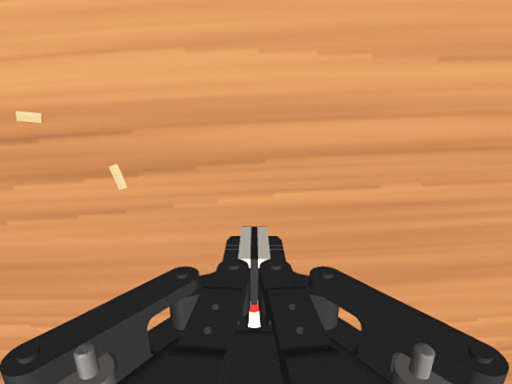

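```bash
python3 -m handwheel '{"translation":[[0,-2,6],[-6,-2,6],[-12,-2,6],[-16,-2,6],[-16,-2,6]],"rot":[[0,0,0],[0,0,0],[0,0,0],[0,0,0],[0,0,0]],"grip":[1,1,1,1,1]}'
python3 -m handwheel '{"translation":[[-2,0,0],[-4,0,0],[-4,0,0]],"rot":[[0,0,0],[0,0,0],[0,0,0]],"grip":[1,1,1]}'
```

```text
clock: 7.05
tool_pos: [0.4781, 0.3774, 0.0062]
tool_rot: [180.0, -0.0, 177.5]
wrist_force: [-0.2, -0.9, 0.8]
opening: 0.0001
grasp_force: 0.0
clock: 7.35
tool_pos: [0.481, 0.3771, 0.0062]
tool_rot: [180.0, -0.1, 177.5]
wrist_force: [-4.2, 1.2, 1.3]
opening: -0.0001
grasp_force: 1.7
```

```bash
python3 -m handwheel '{"translation":[[-2,0,0],[-4,0,0],[-4,0,0]],"rot":[[0,0,0],[0,0,0],[0,0,0]],"grip":[1,1,1]}'
python3 -m handwheel '{"translation":[[-2,0,0],[-2,0,0],[-2,0,0],[-2,0,0]],"rot":[[0,0,0],[0,0,0],[0,0,0],[0,0,0]],"grip":[1,1,1,1]}'
python3 - <<'E'
from h import *
st(); im,m=snap('scene','s2'); cv2.imwrite('pics/s2c.png',cv2.resize(im[130:240,260:400,::-1],None,fx=5,fy=5,interpolation=cv2.INTER_CUBIC))
E
```

```text
clock: 7.65
tool_pos: [0.4834, 0.377, 0.0062]
tool_rot: [180.0, -0.3, 177.6]
wrist_force: [-7.5, 1.0, 5.3]
opening: -0.0005
grasp_force: 3.9
clock: 8.05
tool_pos: [0.4834, 0.377, 0.0061]
tool_rot: [180.0, -0.5, 177.6]
wrist_force: [-12.1, 2.0, 7.4]
opening: -0.0002
grasp_force: 5.9
{'clock': 8.05, 'qpos': [31.775, 26.2244, -16.5017, 47.6513, 0.2811, 34.1748], 'tool_pos': [0.4834, 0.377, 0.0061], 'tool_rot': [179.9795, -0.4702, 177.5993], 'wrist_force': [-12.1186, 2.0068, 7.4021], 'opening': -0.0002, 'grasp_force': 5.8919}
```

View pics/s2c.png

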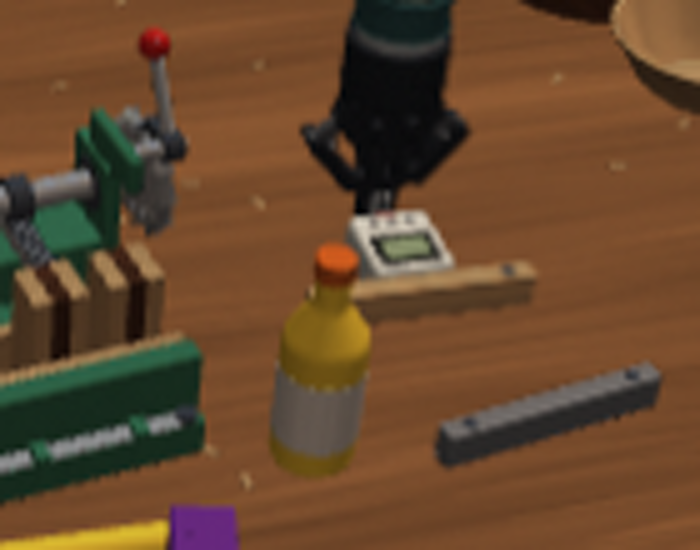

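```bash
python3 -m handwheel '{"translation":[[20,0,0],[40,0,-10],[40,0,-60],[40,0,-110],[40,0,-160]],"rot":[[0,0,0],[0,0,0],[0,0,0],[0,0,0],[0,0,0]],"grip":[1,1,1,1,1]}' >/dev/null
python3 -m handwheel '{"translation":[[0,0,-50],[0,0,-100],[0,0,-150],[0,-40,-170],[0,-80,-170]],"rot":[[0,0,0],[0,0,0],[0,0,0],[0,0,0],[0,0,0]],"grip":[1,1,1,1,1]}'
python3 - <<'E'
from h import *
st(); im,m=snap('wrist','w6')
hsv=cv2.cvtColor(im,cv2.COLOR_RGB2HSV); r=((hsv[...,1]>150)&((hsv[...,0]<6)|(hsv[...,0]>174))).astype(np.uint8)
n,_,s,c=cv2.connectedComponentsWithStats(r); print([(s[i,4],c[i].round(1).tolist()) for i in range(1,n) if s[i,4]>30])
E
python3 -m handwheel '{"translation":[[0,-50,0],[0,-100,0],[0,-150,0],[0,-180,0],[0,-180,0]],"rot":[[0,0,0],[0,0,0],[0,0,4],[0,0,4],[0,0,4]],"grip":[1,1,1,1,1]}'
python3 - <<'E'
from h import *
st(); im,m=snap('wrist','w7'); cv2.imwrite('pics/w7b.png',cv2.resize(im[...,::-1],(800,600),interpolation=cv2.INTER_CUBIC))
hsv=cv2.cvtColor(im,cv2.COLOR_RGB2HSV); r=((hsv[...,1]>150)&((hsv[...,0]<6)|(hsv[...,0]>174))).astype(np.uint8)
n,_,s,c=cv2.connectedComponentsWithStats(r); print([(s[i,4],c[i].round(1).tolist()) for i in range(1,n) if s[i,4]>30])
E
```

```text
clock: 9.1
tool_pos: [0.4478, 0.2994, 0.3419]
tool_rot: [179.8, 0.7, 177.6]
wrist_force: [1.2, -0.4, 0.4]
opening: 0.0004
grasp_force: 0.0
{'clock': 9.1, 'qpos': [26.9487, 4.3516, -2.1334, 82.8222, -0.1159, 29.3395], 'tool_pos': [0.4478, 0.2994, 0.3419], 'tool_rot': [179.7616, 0.6607, 177.6072], 'wrist_force': [1.2447, -0.3716, 0.3904], 'opening': 0.0004, 'grasp_force': 0.0}
[(np.int32(109), [302.5, 175.8]), (np.int32(343), [148.4, 237.7])]
clock: 9.65
tool_pos: [0.4371, 0.1153, 0.3368]
tool_rot: [-179.9, 0.2, 173.2]
wrist_force: [0.2, -1.0, -0.1]
opening: -0.0001
grasp_force: 0.0
{'clock': 9.65, 'qpos': [6.6763, -4.3353, -11.4183, 82.7857, -0.1502, 13.4822], 'tool_pos': [0.4371, 0.1153, 0.3368], 'tool_rot': [-179.8845, 0.1628, 173.1941], 'wrist_force': [0.1977, -1.0423, -0.094], 'opening': -0.0001, 'grasp_force': 0.0}
[(np.int32(118), [418.1, 168.4]), (np.int32(359), [331.8, 238.7])]
```

View pics/w7b.png

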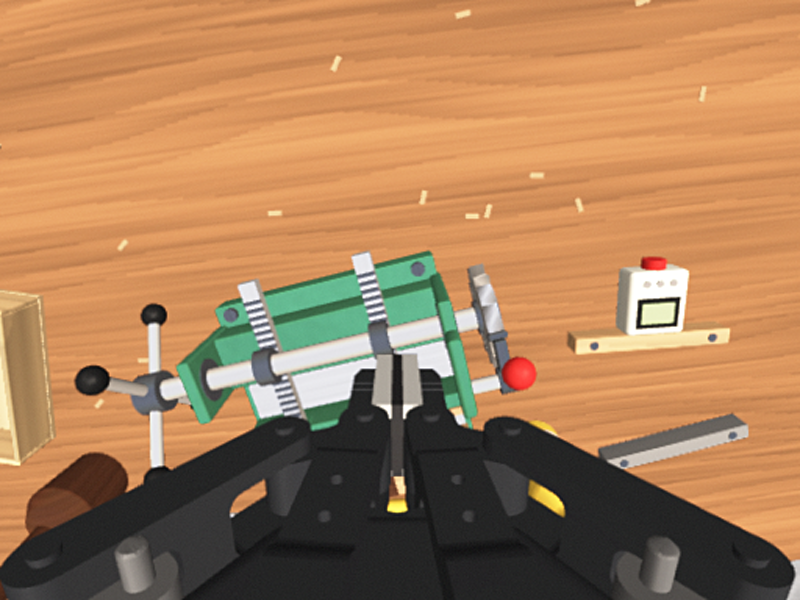

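Run:
```python
from h import *
a,b,t,s=load('w6'),load('w7'),load('top0'),load('scene0'); k=.64
B=tri((a,148.4,237.7),(b,331.8,238.7)); print('ball',B, tri((a,148.4,237.7),(b,331.8,238.7),(t,307*k,366*k),(s,455*k,216*k)))
for u,v in [(217,308),(432,252)]: print('beam',onz(b,u*k,v*k,.07))
print('knob',tri((b,92*k,380*k),(t,479*k,324*k)),tri((b,92*k,380*k),(s,308*k,250*k)),tri((b,153*k,315*k),(t,487*k,381*k)),tri((b,153*k,315*k),(s,308*k,250*k)))
togo([B[0]-.045,B[1],.27],[180,0,-173.6])
```

```text
ball [0.50538668 0.18756632 0.20950052] [0.50572669 0.18785495 0.20748604]
beam [ 0.47509543 -0.06203331  0.07      ]
beam [0.44583971 0.14672177 0.07      ]
knob [ 0.5529943  -0.13405685  0.15122201] [ 0.49755361 -0.13125999  0.16275693] [ 0.50112392 -0.15667693  0.01500203] [ 0.45687581 -0.11203262  0.122209  ]
go [-14.5  72.9  66.7] rot [ -0.1   0.1 -13.1]
```

```bash
python3 -m handwheel '{"translation":[[-5,30,0],[-15,67,0],[-15,67,30],[-15,67,65],[-15,67,65]],"rot":[[0,0,-7],[0,0,-14.3],[0,0,-14.3],[0,0,-14.3],[0,0,-14.3]],"grip":[1,1,1,1,1]}'
python3 - <<'E'
from h import *
togo([.461,.182,.192],[180,0,-172.4])
E
```

```text
clock: 10.2
tool_pos: [0.4558, 0.1839, 0.2663]
tool_rot: [-179.9, -0.5, -172.1]
wrist_force: [-1.3, -0.6, -0.1]
opening: -0.0002
grasp_force: 0.0
go [-5.6 -2.5 74.3] rot [-0.1 -0.5  0.3]
```

```bash
python3 -m handwheel '{"translation":[[0,-2,40],[0,-2,73],[0,-2,73],[-10,-2,73],[-25,-2,73]],"rot":[[0,0,0],[0,0,0],[0,0,0],[0,0,0],[0,0,0]],"grip":[1,1,1,1,1]}' 
python3 -m handwheel '{"translation":[[-15,0,0],[-30,0,0],[-45,0,0],[-60,0,0],[-68,0,0]],"rot":[[0,0,0],[0,0,0],[0,0,0],[0,0,0],[0,0,0]],"grip":[1,1,1,1,1]}' 
python3 -m handwheel '{"translation":[[0,0,0],[0,0,0],[0,0,-40],[0,0,-90],[20,0,-130]],"rot":[[0,0,0],[0,0,0],[0,0,0],[0,0,0],[0,0,0]],"grip":[1,1,1,1,1]}'
python3 - <<'E'
from h import *
snap('wrist','w8')
im,m=snap('scene','s3'); cv2.imwrite('pics/s3c.png',cv2.resize(im[110:240,180:350,::-1],None,fx=4,fy=4,interpolation=cv2.INTER_CUBIC))
E
```

```text
clock: 10.7
tool_pos: [0.4864, 0.1859, 0.2013]
tool_rot: [180.0, 0.3, -172.2]
wrist_force: [-0.5, -0.6, 1.6]
opening: -0.0
grasp_force: 0.8
clock: 11.2
tool_pos: [0.5551, 0.1949, 0.1998]
tool_rot: [180.0, 0.2, -172.2]
wrist_force: [0.9, 0.6, 0.0]
opening: 0.0002
grasp_force: 0.0
clock: 11.7
tool_pos: [0.5325, 0.1917, 0.3304]
tool_rot: [180.0, 0.1, -172.2]
wrist_force: [0.4, 0.2, 0.2]
opening: -0.0002
grasp_force: 0.0
```

View pics/s3c.png

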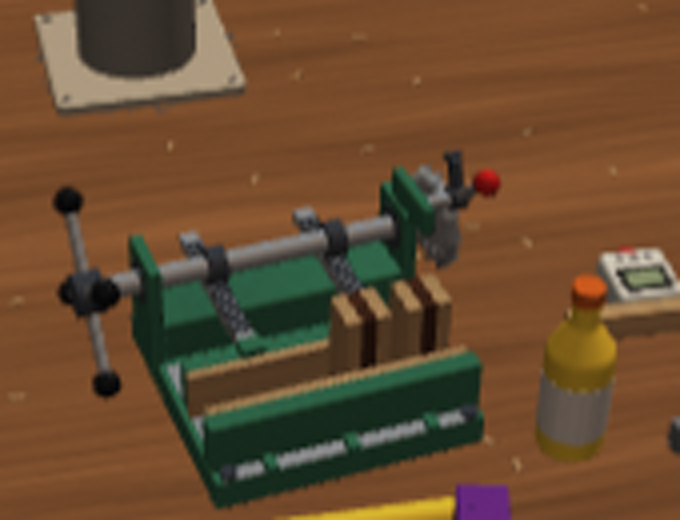

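```bash
python3 -m handwheel '{"translation":[[10,-45,0],[20,-90,0],[30,-135,0],[40,-180,0],[50,-225,0]],"rot":[[0,0,0],[0,0,0],[0,0,0],[0,0,0],[0,0,0]],"grip":[0.4,0.4,0.4,0.4,0.4]}' >/dev/null
python3 -m handwheel '{"translation":[[10,-45,0],[28,-91,0],[28,-91,0],[28,-91,60],[28,-91,100]],"rot":[[0,0,0],[0,0,0],[0,0,0],[0,0,0],[0,0,0]],"grip":[0.4,0.4,0.4,0.4,0.4]}'
python3 -m handwheel '{"translation":[[0,0,0]],"rot":[[0,0,0]],"grip":[0.4]}'
python3 - <<'E'
from h import *
togo([.4972,-.132,.147],[180,0,-172.4]); im,m=snap('wrist','w9')
E
```

```text
clock: 12.8
tool_pos: [0.4983, -0.1325, 0.2288]
tool_rot: [-179.9, 0.3, -172.2]
wrist_force: [0.8, -0.1, -1.2]
opening: 0.0515
grasp_force: 0.0
clock: 12.9
tool_pos: [0.4885, -0.1279, 0.2187]
tool_rot: [179.4, -1.0, -172.2]
wrist_force: [-1.8, 0.2, -1.3]
opening: 0.0511
grasp_force: 0.0
go [-9.4 -6.  71.5] rot [ 0.6 -1.   0.2]
```

View pics/w9.png

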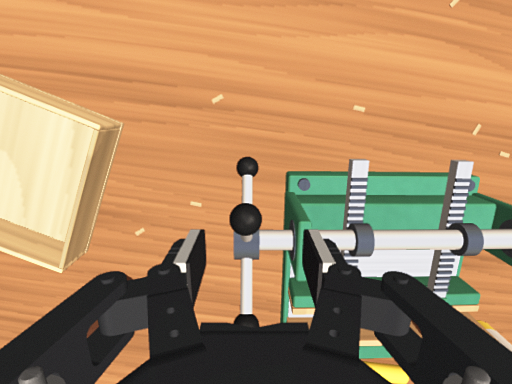

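```bash
python3 - <<'E'
from h import *
m=load('w9'); print(proj(m,[.4972,-.132,.1625]),onz(m,245,219,.1625)); st(); togo([.4972,-.132,.147],[180,0,-172.4])
E
python3 -m handwheel '{"translation":[[0,0,25],[0,0,45],[0,0,45]],"rot":[[0,0,0],[0,0,0],[0,0,0]],"grip":[0.4,0.4,0.4]}'
python3 - <<'E'
from h import *
st(); togo([.4972,-.132,.147],[180,0,-172.4])
E
```

```text
[245.45390421 218.94368297] [ 0.49728766 -0.13232528  0.1625    ]
{'clock': 12.95, 'qpos': [-22.0138, 4.8063, -15.7937, 70.0913, 0.016, -29.8529], 'tool_pos': [0.4924, -0.1294, 0.2237], 'tool_rot': [179.642, -0.5915, -172.1591], 'wrist_force': [-0.1785, 0.3699, 0.5491], 'opening': 0.0515, 'grasp_force': 0.0}
go [-5.2 -3.7 76.6] rot [ 0.4 -0.6  0.2]
clock: 13.25
tool_pos: [0.498, -0.1316, 0.1844]
tool_rot: [-180.0, 0.0, -172.1]
wrist_force: [0.5, 0.4, 0.2]
opening: 0.0513
grasp_force: 0.0
{'clock': 13.25, 'qpos': [-22.0031, 6.4536, -18.8718, 64.6341, 0.0083, -29.8602], 'tool_pos': [0.498, -0.1316, 0.1844], 'tool_rot': [-179.987, 0.0392, -172.1429], 'wrist_force': [0.4507, 0.3572, 0.169], 'opening': 0.0513, 'grasp_force': 0.0}
go [ 0.9 -0.3 37.4] rot [-0.   0.   0.3]
```

```bash
python3 -m handwheel '{"translation":[[0,0,20],[0,0,38],[0,0,38],[0,0,38],[0,0,38]],"rot":[[0,0,0],[0,0,0],[0,0,0],[0,0,0],[0,0,0]],"grip":[0.4,0.4,0.4,0.6,0.8]}' 25
python3 -m handwheel '{"translation":[[0,0,0],[0,0,0],[0,0,0]],"rot":[[0,0,0],[0,0,0],[0,0,0]],"grip":[0.95,0.95,0.95]}' 25
python3 - <<'E'
import numpy as np
# arc rows relative to knob start; tool x = -press x, tool z = -z
for d in range(-36,90,6):
    t=np.radians(d);t0=np.radians(-36); print(d,-(78*(np.sin(t)-np.sin(t0))).round(1),-(78*(np.cos(t)-np.cos(t0))).round(1))
E
```

```text
clock: 13.75
tool_pos: [0.4992, -0.1324, 0.1479]
tool_rot: [-179.9, 0.2, -172.2]
wrist_force: [-0.9, 10.4, 5.3]
opening: 0.0229
grasp_force: 8.9
clock: 14.05
tool_pos: [0.4979, -0.1324, 0.1471]
tool_rot: [-179.9, 0.1, -172.2]
wrist_force: [-2.3, -0.4, 6.0]
opening: 0.0222
grasp_force: 24.4
-36 -0.0 -0.0
-30 -6.8 -4.4
-24 -14.1 -8.2
-18 -21.7 -11.1
-12 -29.6 -13.2
-6 -37.7 -14.5
0 -45.8 -14.9
6 -54.0 -14.5
12 -62.1 -13.2
18 -70.0 -11.1
24 -77.6 -8.2
30 -84.8 -4.4
36 -91.7 -0.0
42 -98.0 5.1
48 -103.8 10.9
54 -109.0 17.3
60 -113.4 24.1
66 -117.1 31.4
72 -120.0 39.0
78 -122.1 46.9
84 -123.4 55.0
```

```bash
python3 -m handwheel '{"translation":[[-6.8,0,-4.4],[-14.1,0,-8.2],[-21.7,0,-11.1],[-29.6,0,-13.2],[-37.7,0,-14.5]],"rot":[[0,0,0],[0,0,0],[0,0,0],[0,0,0],[0,0,0]],"grip":[0.95,0.95,0.95,0.95,0.95]}'
python3 -m handwheel '{"translation":[[-8.1,0,-0.4],[-16.3,0,0],[-24.4,0,1.3],[-32.3,0,3.4],[-39.9,0,6.3]],"rot":[[0,0,0],[0,0,0],[0,0,0],[0,0,0],[0,0,0]],"grip":[0.95,0.95,0.95,0.95,0.95]}'
python3 - <<'E'
from h import *
st()
E
```

```text
clock: 14.55
tool_pos: [0.5349, -0.1276, 0.1602]
tool_rot: [-179.9, -0.0, -172.2]
wrist_force: [-4.1, -3.9, 1.4]
opening: 0.0221
grasp_force: 25.3
clock: 15.05
tool_pos: [0.5762, -0.1221, 0.1543]
tool_rot: [-179.9, 0.2, -172.2]
wrist_force: [-1.3, -5.5, 5.4]
opening: 0.0219
grasp_force: 24.2
{'clock': 15.05, 'qpos': [-18.2376, 14.9989, -12.2498, 62.5645, -0.0354, -26.0399], 'tool_pos': [0.5762, -0.1221, 0.1543], 'tool_rot': [-179.8862, 0.1522, -172.1977], 'wrist_force': [-1.3377, -5.5216, 5.4003], 'opening': 0.0219, 'grasp_force': 24.2074}
```

```bash
python3 -m handwheel '{"translation":[[-7.2,0,3.8],[-14.1,0,8.2],[-20.4,0,13.3],[-26.2,0,19.1],[-31.4,0,25.5]],"rot":[[0,0,0],[0,0,0],[0,0,0],[0,0,0],[0,0,0]],"grip":[0.95,0.95,0.95,0.95,0.95]}'
python3 -m handwheel '{"translation":[[-4.4,0,6.8],[-8.1,0,14.1],[-11,0,21.7],[-13.1,0,29.6],[-13.5,0,31]],"rot":[[0,0,0],[0,0,0],[0,0,0],[0,0,0],[0,0,0]],"grip":[0.95,0.95,0.95,0.95,0.95]}'
python3 -m handwheel '{"translation":[[0,0,0],[0,0,2],[0,0,2]],"rot":[[0,0,0],[0,0,0],[0,0,0]],"grip":[0.95,0.95,0.95]}'
python3 - <<'E'
from h import *
st(); im,m=snap('scene','s4'); cv2.imwrite('pics/s4c.png',cv2.resize(im[110:260,170:350,::-1],None,fx=4,fy=4,interpolation=cv2.INTER_CUBIC))
E
```

```text
clock: 15.55
tool_pos: [0.6115, -0.1176, 0.1309]
tool_rot: [-179.9, 0.7, -172.2]
wrist_force: [6.7, -2.3, 10.0]
opening: 0.0195
grasp_force: 23.8
clock: 16.05
tool_pos: [0.6344, -0.1148, 0.1035]
tool_rot: [-179.9, 1.8, -172.0]
wrist_force: [18.5, 2.4, 9.2]
opening: 0.0043
grasp_force: 9.6
clock: 16.35
tool_pos: [0.6349, -0.1148, 0.1022]
tool_rot: [-179.9, 1.9, -172.0]
wrist_force: [20.4, 2.5, 8.3]
opening: 0.004
grasp_force: 10.3
{'clock': 16.35, 'qpos': [-16.2805, 21.8022, -9.6298, 56.7719, 0.6545, -24.2335], 'tool_pos': [0.6349, -0.1148, 0.1022], 'tool_rot': [-179.8593, 1.9064, -172.0344], 'wrist_force': [20.3732, 2.463, 8.2832], 'opening': 0.004, 'grasp_force': 10.3096}
```

View pics/s4c.png

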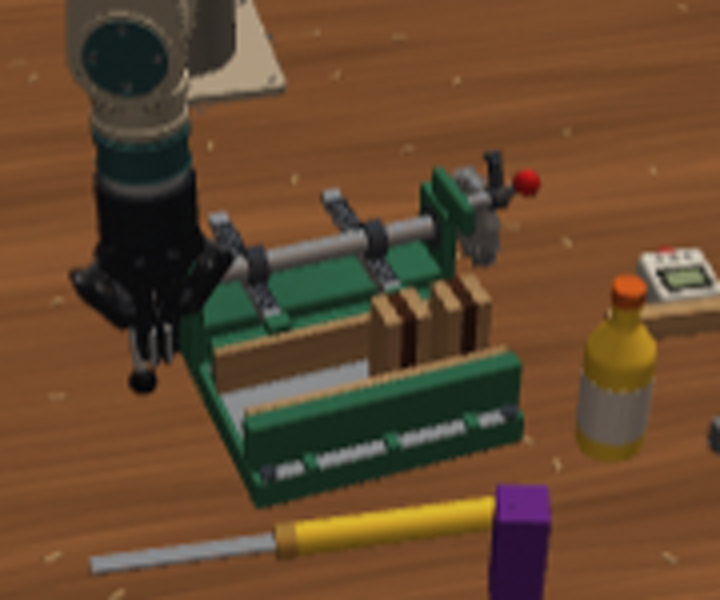

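```bash
python3 -m handwheel '{"translation":[[0,0,0],[0,0,0],[0,0,-10],[0,0,-40],[0,0,-80]],"rot":[[0,0,0],[0,0,0],[0,0,0],[0,0,0],[0,0,0]],"grip":[0.4,0.4,0.4,0.4,0.4]}'
python3 -m handwheel '{"translation":[[20,0,-40],[40,0,-40],[40,0,-40]],"rot":[[0,0,0],[0,0,0],[0,0,0]],"grip":[0.8,0.8,0.8]}'
python3 - <<'E'
from h import *
st(); im,m=snap('wrist','w10')
cv2.imwrite('pics/w10b.png',cv2.resize(im[...,::-1],(800,600),interpolation=cv2.INTER_CUBIC))
E
```

```text
clock: 16.9
tool_pos: [0.6156, -0.1136, 0.1724]
tool_rot: [179.7, -0.4, -172.2]
wrist_force: [0.4, -0.3, 0.3]
opening: 0.0514
grasp_force: 0.0
clock: 17.2
tool_pos: [0.5774, -0.1202, 0.2163]
tool_rot: [179.9, 0.0, -172.2]
wrist_force: [-0.7, 0.6, -0.5]
opening: 0.0171
grasp_force: 0.0
{'clock': 17.2, 'qpos': [-18.0787, 12.7495, -7.3221, 69.939, 0.0739, -25.8498], 'tool_pos': [0.5774, -0.1202, 0.2163], 'tool_rot': [179.9288, 0.0226, -172.2289], 'wrist_force': [-0.7434, 0.5842, -0.5062], 'opening': 0.0171, 'grasp_force': 0.0}
```

View pics/w10b.png

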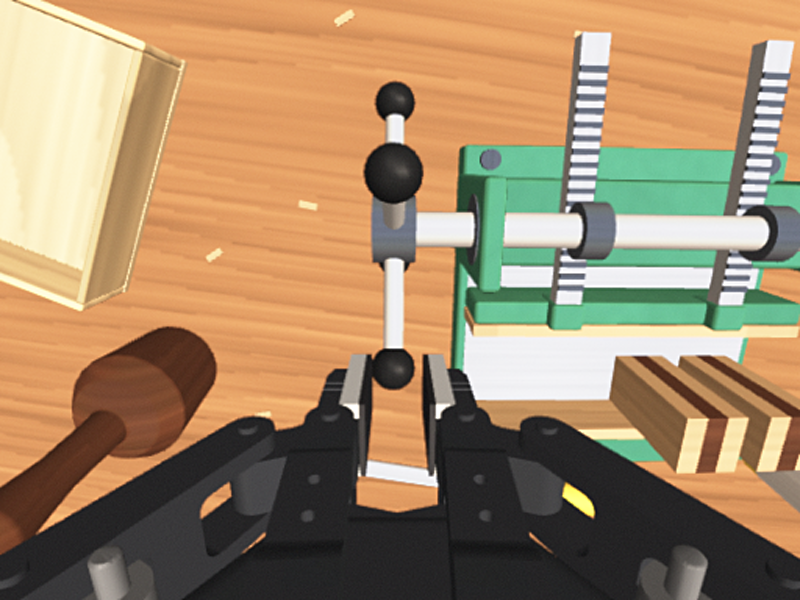

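```bash
cat >> h.py <<'E'
def press(x,y,z,yaw=7.6,o=(.6046,.0496)):
    a=np.radians(yaw); return np.array([o[0]+x*np.cos(a)-y*np.sin(a),o[1]+x*np.sin(a)+y*np.cos(a),z])
E
python3 - <<'E'
from h import *
m=load('w10')
for th in range(70,118,4):
    pr=[]
    for a in (-36+th,-126+th):
        t=np.radians(a); pr.append(proj(m,press(-.085+.078*np.sin(t),-.166,.1+.078*np.cos(t)))/.64)
    print(th,np.round(pr,0).tolist())
# jaw face top edge at z .076: pixel left end (475,333)
e=onz(m,475*.64,333*.64,.076); o=press(0,0,.076); a=np.radians(7.6); print('jaw face press x',(e-o)@[np.cos(a),np.sin(a),0])
E
```

```text
70 [[393.0, 343.0], [393.0, 97.0]]
74 [[393.0, 350.0], [393.0, 104.0]]
78 [[393.0, 355.0], [393.0, 111.0]]
82 [[393.0, 359.0], [393.0, 119.0]]
86 [[393.0, 363.0], [393.0, 129.0]]
90 [[393.0, 365.0], [393.0, 139.0]]
94 [[393.0, 367.0], [393.0, 150.0]]
98 [[393.0, 368.0], [393.0, 162.0]]
102 [[393.0, 368.0], [393.0, 175.0]]
106 [[393.0, 368.0], [393.0, 188.0]]
110 [[393.0, 366.0], [393.0, 201.0]]
114 [[393.0, 365.0], [393.0, 215.0]]
jaw face press x -0.0134848988880262
```

Run:
```python
from h import *
togo(press(-.152,-.166,.225)); togo(press(-.152,-.166,.160)); togo(press(-.123,-.166,.160))
```

```text
go [103.1  -1.   -9.9] rot [0. 0. 0.]
go [103.1  -1.1  55.1] rot [0. 0. 0.]
go [74.1 -1.2 55. ] rot [0. 0. 0.]
```

```bash
python3 -m handwheel '{"translation":[[40,-1,-10],[80,-1,-10],[104,-1,-10],[104,-1,20],[104,-1,55]],"rot":[[0,0,0],[0,0,0],[0,0,0],[0,0,0],[0,0,0]],"grip":[1,1,1,1,1]}'
python3 -m handwheel '{"translation":[[-6,0,0],[-12,0,0],[-18,0,0],[-24,0,0],[-29,0,0]],"rot":[[0,0,0],[0,0,0],[0,0,0],[0,0,0],[0,0,0]],"grip":[1,1,1,1,1]}'
python3 -m handwheel '{"translation":[[-3,0,0],[-6,0,0],[-6,0,0]],"rot":[[0,0,0],[0,0,0],[0,0,0]],"grip":[1,1,1]}'
```

```text
clock: 17.75
tool_pos: [0.4768, -0.1359, 0.1597]
tool_rot: [-180.0, 0.2, -172.2]
wrist_force: [1.4, 0.6, -0.6]
opening: 0.0002
grasp_force: 0.0
clock: 18.25
tool_pos: [0.5047, -0.1325, 0.1613]
tool_rot: [-179.9, -0.1, -172.2]
wrist_force: [-13.6, -3.4, 11.3]
opening: 0.0002
grasp_force: 7.1
clock: 18.55
tool_pos: [0.5047, -0.1324, 0.1612]
tool_rot: [-179.8, -0.8, -172.3]
wrist_force: [-20.1, -2.7, 16.2]
opening: 0.0001
grasp_force: 10.8
```

```bash
python3 -m handwheel '{"translation":[[20,0,0],[20,0,-40],[20,0,-85],[20,0,-130],[20,0,-175]],"rot":[[0,0,0],[0,0,0],[0,0,0],[0,0,0],[0,0,0]],"grip":[1,1,1,1,1]}' >/dev/null
python3 -m handwheel '{"translation":[[-18,22,0],[-36,44,0],[-54,66,0],[-72,88,0],[-90,110,0]],"rot":[[0,0,8.5],[0,0,17],[0,0,25.5],[0,0,34],[0,0,42.5]],"grip":[0,0,0,0,0]}'
python3 -m handwheel '{"translation":[[0,0,0],[0,0,0],[0,0,0],[0,0,0],[0,0,0]],"rot":[[0,0,8.5],[0,0,17],[0,0,25.5],[0,0,34],[0,0,42.5]],"grip":[0,0,0,0,0]}'
python3 - <<'E'
from h import *
st(); togo(press(.041,.02,.32),[180,0,97.6])
E
```

```text
clock: 19.55
tool_pos: [0.5673, -0.0114, 0.3364]
tool_rot: [179.9, 0.2, 145.0]
wrist_force: [-0.6, 0.5, 0.5]
opening: 0.0719
grasp_force: 0.0
clock: 20.05
tool_pos: [0.5667, -0.0123, 0.3362]
tool_rot: [179.8, 0.0, 102.5]
wrist_force: [1.0, -0.3, -0.1]
opening: 0.0854
grasp_force: 0.0
{'clock': 20.05, 'qpos': [-7.7963, 7.7008, 0.9415, 83.0365, 0.0445, 69.723], 'tool_pos': [0.5667, -0.0123, 0.3362], 'tool_rot': [179.7931, 0.029, 102.4807], 'wrist_force': [1.0259, -0.2914, -0.0844], 'opening': 0.0854, 'grasp_force': 0.0}
go [68.7 92.8 16.5] rot [0.2 0.  4.9]
```

```bash
python3 -m handwheel '{"translation":[[25,35,10],[50,70,15],[69,93,15],[69,93,15],[69,93,15]],"rot":[[0,0,5],[0,0,5],[0,0,5],[0,0,5],[0,0,5]],"grip":[0,0,0,0,0]}' >/dev/null
python3 - <<'E'
from h import *
st(); im,m=snap('wrist','w11')
E
python3 -m handwheel '{"translation":[[-30,0,0],[-50,0,0],[-50,0,0],[-50,0,0]],"rot":[[0,0,0],[0,0,0],[0,0,0],[0,0,0]],"grip":[0,0,0,0]}'
python3 - <<'E'
from h import *
a=cv2.imread('pics/w11.png'); im,m=snap('wrist','w12'); st()
cv2.imwrite('pics/w1112.png',cv2.resize(np.hstack([a[:,60:440],im[:,60:440,::-1]]),(760,384)))
E
```

```text
{'clock': 20.55, 'qpos': [1.0257, 16.2927, 9.69, 83.3131, 0.0006, 83.1398], 'tool_pos': [0.6415, 0.076, 0.3204], 'tool_rot': [179.9163, 0.0094, 97.8859], 'wrist_force': [0.2051, -0.0136, -0.7796], 'opening': 0.0853, 'grasp_force': 0.0}
clock: 21.0
tool_pos: [0.647, 0.0247, 0.3207]
tool_rot: [179.9, -0.0, 97.7]
wrist_force: [-0.4, 0.2, 1.0]
opening: 0.085
grasp_force: 0.0
{'clock': 21.05, 'qpos': [-3.4851, 16.4784, 9.9556, 83.4374, 0.028, 78.7681], 'tool_pos': [0.647, 0.0254, 0.3206], 'tool_rot': [179.9555, -0.0197, 97.7468], 'wrist_force': [0.0184, -0.2251, 0.5382], 'opening': 0.0853, 'grasp_force': 0.0}
```

View pics/w1112.png

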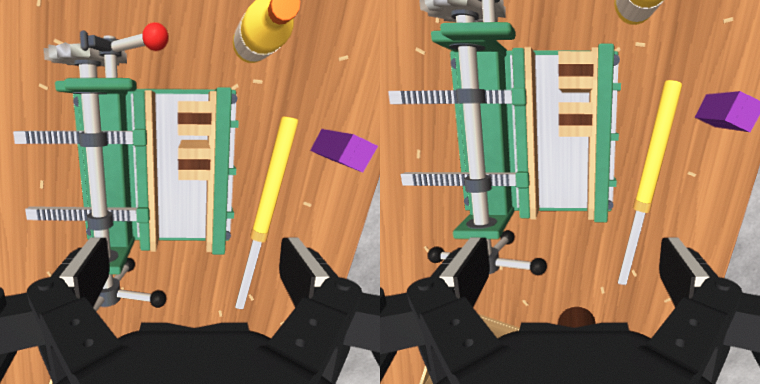

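Run:
```python
from h import *
obs={}
for n in ('w11','w12'):
    im=cv2.imread(f'pics/{n}.png'); hsv=cv2.cvtColor(im,cv2.COLOR_BGR2HSV)
    d=((hsv[...,2]<130)&(hsv[...,1]>100)&(hsv[...,0]<16)).astype(np.uint8); d[:,:220]=0; d[:,290:]=0; d[190:]=0
    k,_,s,c=cv2.connectedComponentsWithStats(d)
    l=sorted([(c[i][1],c[i][0],s[i].tolist()) for i in range(1,k) if s[i,4]>120]); print(n,l); obs[n]=l
a,b=load('w11'),load('w12')
yaw=np.radians(7.6)
for p,q in zip(obs['w11'],obs['w12']):
    X=tri((a,p[1],p[0]),(b,q[1],q[0])); o=press(0,0,0); d=X-o
    print(X.round(4),'press',np.round([d[0]*np.cos(yaw)+d[1]*np.sin(yaw),-d[0]*np.sin(yaw)+d[1]*np.cos(yaw)],4), onz(a,p[1],p[0],.126).round(4),onz(b,q[1],q[0],.126).round(4))
```

```text
w11 [(np.float64(118.27777777777777), np.float64(253.80409356725147), [238, 113, 33, 11, 342]), (np.float64(164.0355871886121), np.float64(254.09608540925268), [239, 160, 31, 10, 281])]
w12 [(np.float64(69.4726368159204), np.float64(255.63432835820896), [239, 64, 34, 12, 402]), (np.float64(119.43413173652695), np.float64(255.02095808383234), [239, 114, 33, 11, 334])]
[0.6341 0.134  0.1301] press [0.0404 0.0798] [0.6338 0.1339 0.126 ] [0.6344 0.1345 0.126 ]
[0.6411 0.0817 0.1255] press [0.0404 0.0269] [0.6413 0.0818 0.126 ] [0.6409 0.0816 0.126 ]
```

```bash
python3 - <<'E'
from h import *
togo([.6411,.0817,.2],[180,0,97.6])
E
python3 -m handwheel '{"translation":[[30,0,30],[56,2,70],[56,2,110],[56,2,120],[56,2,120]],"rot":[[0,0,0],[0,0,0],[0,0,0],[0,0,0],[0,0,0]],"grip":[0,0,0,0,0]}'
python3 - <<'E'
from h import *
togo([.6411,.0817,.088],[180,0,97.6])
E
```

```text
go [ 56.6   1.7 120.6] rot [ 0.  -0.   0.1]
clock: 21.55
tool_pos: [0.6399, 0.0818, 0.1982]
tool_rot: [-179.7, -0.0, 97.8]
wrist_force: [0.2, 0.2, 0.1]
opening: 0.0854
grasp_force: 0.0
go [ -0.3   1.7 110.2] rot [-0.3 -0.   0.2]
```

```bash
python3 -m handwheel '{"translation":[[0,1,40],[0,1,80],[0,1,107],[0,1,107],[0,1,107]],"rot":[[0,0,0],[0,0,0],[0,0,0],[0,0,0],[0,0,0]],"grip":[0,0,0,0,0]}'
python3 -m handwheel '{"translation":[[0,0,0],[0,0,0],[0,0,0],[0,0,0],[0,0,0]],"rot":[[0,0,0],[0,0,0],[0,0,0],[0,0,0],[0,0,0]],"grip":[0.5,0.8,0.8,0.8,0.8]}' 50
python3 -m handwheel '{"translation":[[0,0,-15],[0,0,-45],[0,0,-85],[0,0,-130],[0,0,-170]],"rot":[[0,0,0],[0,0,0],[0,0,0],[0,0,0],[0,0,0]],"grip":[0.8,0.8,0.8,0.8,0.8]}'
```

```text
clock: 22.05
tool_pos: [0.6445, 0.0813, 0.0954]
tool_rot: [179.8, 0.0, 97.8]
wrist_force: [-0.1, -0.3, 0.4]
opening: 0.0857
grasp_force: 0.0
clock: 22.55
tool_pos: [0.642, 0.0814, 0.0949]
tool_rot: [-179.9, 0.0, 97.8]
wrist_force: [-4.0, -0.4, 7.1]
opening: 0.0372
grasp_force: 51.3
clock: 23.05
tool_pos: [0.6429, 0.0817, 0.2661]
tool_rot: [179.9, 0.0, 97.8]
wrist_force: [0.5, -0.1, -1.1]
opening: 0.0375
grasp_force: 50.3
```

Run:
```python
from h import *
a=cv2.imread('pics/top0.png'); im,m=snap('top','top1'); b=im[...,::-1]
d=cv2.absdiff(a,b).max(2); x0,x1,y0,y1=352,430,205,282
print('tray diff',[(f,int((d[y0:y1,x0:x1]>f).sum())) for f in (15,30,50)])
n,_,s,_=cv2.connectedComponentsWithStats((d>30).astype(np.uint8)); print([s[i].tolist() for i in range(1,n) if s[i,4]>25])
# tray pose fit: segment pale wood around
for n,g in (('top0',a),('top1',b)):
    hsv=cv2.cvtColor(np.ascontiguousarray(g),cv2.COLOR_BGR2HSV); k=((hsv[...,0]>13)&(hsv[...,0]<28)&(hsv[...,1]<135)&(hsv[...,2]>110)).astype(np.uint8)
    r=np.zeros_like(k); r[195:295,340:440]=k[195:295,340:440]; r=cv2.morphologyEx(r,cv2.MORPH_CLOSE,np.ones((7,7)))
    c=max(cv2.findContours(r,0,2)[0],key=cv2.contourArea); bx=cv2.minAreaRect(c); print(n,bx,[onz(m,*p,.06).round(3).tolist() for p in cv2.boxPoints(bx)])
```

```text
tray diff [(15, 2), (30, 0), (50, 0)]
[[133, 110, 223, 274, 19846], [301, 200, 8, 8, 35], [300, 205, 11, 19, 67], [129, 217, 27, 34, 562], [306, 229, 10, 8, 65], [304, 239, 12, 23, 148], [269, 255, 7, 19, 99], [406, 324, 106, 60, 3283], [355, 374, 6, 10, 30]]
top0 ((383.28448486328125, 237.64242553710938), (84.20872497558594, 86.95426177978516), 20.07152557373047) [[0.449, -0.202, 0.06], [0.706, -0.292, 0.06], [0.625, -0.549, 0.06], [0.368, -0.449, 0.06]]
top1 ((388.1846618652344, 243.18258666992188), (76.97671508789062, 76.26813507080078), 14.931416511535645) [[0.432, -0.24, 0.06], [0.662, -0.299, 0.06], [0.609, -0.54, 0.06], [0.377, -0.473, 0.06]]
```

```bash
python3 -m handwheel '{"translation":[[-25,-10,-20],[-60,-25,-35],[-95,-40,-35],[-130,-54,-35],[-165,-68,-35]],"rot":[[0,0,0],[0,0,0],[0,0,0],[0,0,0],[0,0,0]],"grip":[0.8,0.8,0.8,0.8,0.8]}' 60
python3 -m handwheel '{"translation":[[-35,-14,0],[-70,-28,0],[-105,-42,0],[-140,-56,0],[-165,-68,0]],"rot":[[0,0,0],[0,0,0],[0,0,0],[0,0,0],[0,0,0]],"grip":[0.8,0.8,0.8,0.8,0.8]}'
python3 -m handwheel '{"translation":[[-35,-14,0],[-70,-28,0],[-105,-42,0],[-140,-56,0],[-165,-68,0]],"rot":[[0,0,5],[0,0,10],[0,0,15],[0,0,20],[0,0,24]],"grip":[0.8,0.8,0.8,0.8,0.8]}'
python3 -m handwheel '{"translation":[[0,0,0],[0,0,0]],"rot":[[0,0,0],[0,0,0]],"grip":[0.8,0.8]}'
python3 - <<'E'
from h import *
st(); togo([.509,-.437,.074],[180,0,74])
a=cv2.imread('pics/top0.png'); im,m=snap('top','top2'); d=cv2.absdiff(a,np.ascontiguousarray(im[...,::-1])).max(2)
print('blank top px expected', proj(m,[*arm.observe()['tool_pos'][:2],.33]))
snap('wrist','w13')
E
```

```text
clock: 23.6
tool_pos: [0.5974, -0.0924, 0.299]
tool_rot: [179.9, 0.0, 97.8]
wrist_force: [-0.1, 0.1, -2.2]
opening: 0.0374
grasp_force: 62.4
clock: 24.1
tool_pos: [0.5523, -0.2661, 0.2986]
tool_rot: [180.0, 0.1, 97.7]
wrist_force: [0.0, 0.3, -1.5]
opening: 0.0372
grasp_force: 62.4
clock: 24.6
tool_pos: [0.5072, -0.4389, 0.2984]
tool_rot: [179.9, 0.1, 73.6]
wrist_force: [0.3, 0.0, -1.5]
opening: 0.0369
grasp_force: 62.4
clock: 24.8
tool_pos: [0.5075, -0.437, 0.2981]
tool_rot: [180.0, -0.0, 73.8]
wrist_force: [0.5, 0.4, -0.8]
opening: 0.037
grasp_force: 62.4
{'clock': 24.8, 'qpos': [-46.2696, 19.1257, 10.8712, 81.7553, 0.0317, 59.9673], 'tool_pos': [0.5075, -0.437, 0.2981], 'tool_rot': [179.9926, -0.0323, 73.7631], 'wrist_force': [0.465, 0.3853, -0.7508], 'opening': 0.037, 'grasp_force': 62.4395}
go [  0.3   1.4 224.1] rot [ 0.  -0.  -0.2]
blank top px expected [435.30442846 236.14940187]
```

```bash
python3 -m handwheel '{"translation":[[0,1,40],[0,1,80],[0,1,120],[0,1,160],[0,1,190]],"rot":[[0,0,0],[0,0,0],[0,0,0],[0,0,0],[0,0,0]],"grip":[0.8,0.8,0.8,0.8,0.8]}'
python3 -m handwheel '{"translation":[[0,0,8],[0,0,16],[0,0,23],[0,0,26],[0,0,28]],"rot":[[0,0,0],[0,0,0],[0,0,0],[0,0,0],[0,0,0]],"grip":[0.8,0.8,0.8,0.8,0.8]}'
python3 -m handwheel '{"translation":[[0,0,2]],"rot":[[0,0,0]],"grip":[0.8]}'
```

```text
clock: 25.4
tool_pos: [0.5085, -0.4343, 0.1056]
tool_rot: [-179.9, -0.1, 73.9]
wrist_force: [0.4, 0.0, -2.3]
opening: 0.0375
grasp_force: 62.6
clock: 25.9
tool_pos: [0.5096, -0.4375, 0.0813]
tool_rot: [179.9, 0.1, 73.8]
wrist_force: [-0.1, -0.3, -1.9]
opening: 0.0375
grasp_force: 62.6
clock: 26.0
tool_pos: [0.5094, -0.4375, 0.0791]
tool_rot: [179.9, 0.1, 73.8]
wrist_force: [-0.0, -0.4, -1.1]
opening: 0.0367
grasp_force: 62.6
```

```bash
python3 -m handwheel '{"translation":[[0,0,3],[0,0,6],[0,0,7],[0,0,7]],"rot":[[0,0,0],[0,0,0],[0,0,0],[0,0,0]],"grip":[0.8,0.8,0.8,0.8]}'
```

```text
clock: 26.4
tool_pos: [0.5087, -0.4368, 0.071]
tool_rot: [-180.0, -0.0, 73.8]
wrist_force: [0.1, -0.1, -0.6]
opening: 0.0373
grasp_force: 62.7
```

```bash
python3 -m handwheel '{"translation":[[0,0,2],[0,0,3],[0,0,3]],"rot":[[0,0,0],[0,0,0],[0,0,0]],"grip":[0.8,0.8,0.8]}'
python3 -m handwheel '{"translation":[[0,0,0],[0,0,0],[0,0,0],[0,0,-30],[0,0,-70]],"rot":[[0,0,0],[0,0,0],[0,0,0],[0,0,0],[0,0,0]],"grip":[0.35,0.35,0.35,0.35,0.3]}'
python3 -m handwheel '{"translation":[[0,0,-50],[0,0,-100],[0,0,-150],[0,0,-155]],"rot":[[0,0,0],[0,0,0],[0,0,0],[0,0,0]],"grip":[0,0,0,0]}'
python3 - <<'E'
from h import *
st(); im,m=snap('wrist','w14')
hsv=cv2.cvtColor(im,cv2.COLOR_RGB2HSV)
d=((hsv[...,2]<130)&(hsv[...,1]>100)&(hsv[...,0]<16)).astype(np.uint8)
k,_,s,c=cv2.connectedComponentsWithStats(d); 
for i in range(1,k):
    if s[i,4]>100: print(s[i].tolist(),c[i].round(1),onz(m,*c[i],.102).round(3))
# tray rim corners guess check
cx,yw=np.array([.520,-.399]),np.radians(-16)
for sx in (-1,1):
    for sy in (-1,1):
        q=np.array([sx*.093,sy*.088]); print('pred rim px',proj(m,[cx[0]+q[0]*np.cos(yw)-q[1]*np.sin(yw),cx[1]+q[0]*np.sin(yw)+q[1]*np.cos(yw),.06]).round(1))
p0=proj(m,[.520-.093*np.cos(yw),-.399-.093*np.sin(yw),.06]); 
print('row profile V',p0, hsv[int(p0[1]),:,2][::6].tolist()); print('S',hsv[int(p0[1]),:,1][::6].tolist())
E
```

```text
clock: 26.7
tool_pos: [0.5088, -0.437, 0.0709]
tool_rot: [180.0, 0.0, 73.8]
wrist_force: [-3.2, 2.8, 12.2]
opening: 0.0373
grasp_force: 64.1
clock: 27.2
tool_pos: [0.5069, -0.4349, 0.1351]
tool_rot: [-179.6, -0.2, 73.8]
wrist_force: [0.9, -0.9, 1.2]
opening: 0.0598
grasp_force: 0.0
clock: 27.6
tool_pos: [0.5115, -0.4397, 0.302]
tool_rot: [179.3, 0.4, 73.8]
wrist_force: [-0.3, -0.3, 1.1]
opening: 0.0854
grasp_force: 0.0
{'clock': 27.6, 'qpos': [-46.1676, 18.986, 11.1258, 81.3103, 0.0027, 60.0268], 'tool_pos': [0.5115, -0.4397, 0.302], 'tool_rot': [179.2801, 0.4121, 73.8029], 'wrist_force': [-0.2786, -0.3029, 1.0826], 'opening': 0.0854, 'grasp_force': 0.0}
[325, 0, 81, 47, 2940] [361.5  19.3] [ 0.67  -0.318  0.102]
[233, 161, 31, 10, 275] [248.3 165. ] [ 0.508 -0.436  0.102]
[153, 238, 33, 86, 776] [168.4 292.6] [ 0.351 -0.577  0.102]
[191, 296, 14, 22, 152] [197.4 306.3] [ 0.382 -0.609  0.102]
pred rim px [182.6 194. ]
pred rim px [172.9  56.9]
pred rim px [316.5 193. ]
pred rim px [324.1  56.4]
row profile V [177.85115372 129.44785851] [177, 200, 197, 188, 206, 175, 197, 179, 176, 189, 173, 189, 191, 182, 194, 195, 186, 198, 207, 200, 220, 209, 205, 211, 215, 212, 202, 185, 178, 189, 248, 109, 240, 241, 241, 240, 240, 239, 238, 236, 236, 235, 234, 234, 231, 230, 228, 227, 226, 238, 238, 238, 179, 247, 185, 203, 189, 185, 202, 184, 196, 188, 193, 181, 180, 193, 181, 197, 184, 189, 179, 192, 181, 192, 178, 198, 192, 192, 192, 194, 212, 205, 219, 203, 204, 188]
S [151, 147, 149, 149, 147, 153, 150, 154, 152, 151, 150, 148, 150, 154, 150, 150, 149, 149, 145, 149, 146, 148, 147, 149, 148, 149, 148, 152, 148, 151, 71, 126, 86, 73, 74, 75, 75, 76, 77, 79, 79, 79, 78, 82, 84, 85, 87, 86, 89, 75, 76, 77, 123, 68, 149, 149, 151, 147, 146, 151, 148, 151, 149, 154, 153, 148, 148, 150, 150, 151, 151, 150, 147, 150, 152, 149, 150, 150, 149, 149, 147, 148, 146, 147, 150, 151]
```

```bash
python3 -m handwheel '{"translation":[[45,-3,0],[90,-6,0],[135,-9,0],[180,-12,0],[220,-15,0]],"rot":[[0,0,0],[0,0,0],[0,0,0],[0,0,0],[0,0,0]],"grip":[0,0,0,0,0]}' >/dev/null
python3 -m handwheel '{"translation":[[45,-3,0],[90,-6,0],[135,-9,0],[180,-12,0],[220,-15,0]],"rot":[[0,0,-5],[0,0,-10],[0,0,-15],[0,0,-20],[0,0,-24]],"grip":[0,0,0,0,0]}' >/dev/null
python3 - <<'E'
from h import *
togo([.6342,.134,.2],[180,0,97.6])
E
```

```text
go [131.7  51.5  90.7] rot [-0.2 -0.1  0.4]
```

```bash
python3 -m handwheel '{"translation":[[40,17,0],[80,34,0],[120,48,20],[130,51,60],[130,51,90]],"rot":[[0,0,0],[0,0,0],[0,0,0],[0,0,0],[0,0,0]],"grip":[0,0,0,0,0]}' >/dev/null
python3 -m handwheel '{"translation":[[0,0,0],[0,0,0]],"rot":[[0,0,0],[0,0,0]],"grip":[0,0]}'
python3 - <<'E'
from h import *
st(); togo([.6342,.134,.094],[180,0,97.6])
im,m=snap('wrist','w15'); hsv=cv2.cvtColor(im,cv2.COLOR_RGB2HSV)
d=((hsv[...,2]<130)&(hsv[...,1]>100)&(hsv[...,0]<16)).astype(np.uint8)
k,_,s,c=cv2.connectedComponentsWithStats(d); 
for i in range(1,k):
    if s[i,4]>100: print(s[i].tolist(),c[i].round(1),onz(m,*c[i],.126).round(4))
E
```

```text
clock: 29.35
tool_pos: [0.6344, 0.1296, 0.2014]
tool_rot: [-179.8, -0.0, 97.8]
wrist_force: [-0.0, 0.0, 0.7]
opening: 0.0849
grasp_force: 0.0
{'clock': 29.35, 'qpos': [5.8304, 19.1535, -0.6908, 70.3707, -0.0024, 88.0295], 'tool_pos': [0.6344, 0.1296, 0.2014], 'tool_rot': [-179.7851, -0.005, 97.8009], 'wrist_force': [-0.0484, 0.0494, 0.7272], 'opening': 0.0849, 'grasp_force': 0.0}
go [  4.4   0.8 107.3] rot [-0.2 -0.   0.2]
[210, 0, 20, 13, 136] [220.4   6.8] [0.5932 0.2616 0.126 ]
[372, 51, 28, 16, 168] [382.8  59.5] [0.7101 0.2444 0.126 ]
[186, 93, 24, 29, 105] [202.4 110.4] [0.5876 0.1921 0.126 ]
[196, 141, 17, 182, 1089] [203.1 228.5] [0.5963 0.0993 0.126 ]
[232, 187, 47, 16, 670] [254.7 194.4] [0.6342 0.1339 0.126 ]
```

```bash
python3 -m handwheel '{"translation":[[4,1,40],[4,1,80],[4,1,105],[4,1,105],[4,1,105]],"rot":[[0,0,0],[0,0,0],[0,0,0],[0,0,0],[0,0,0]],"grip":[0,0,0,0,0]}'
python3 -m handwheel '{"translation":[[0,0,0],[0,0,0],[0,0,0],[0,0,0],[0,0,0]],"rot":[[0,0,0],[0,0,0],[0,0,0],[0,0,0],[0,0,0]],"grip":[0.5,0.8,0.8,0.8,0.8]}' 60
python3 -m handwheel '{"translation":[[0,0,-15],[0,0,-45],[0,0,-85],[0,0,-130],[0,0,-170]],"rot":[[0,0,0],[0,0,0],[0,0,0],[0,0,0],[0,0,0]],"grip":[0.8,0.8,0.8,0.8,0.8]}'
python3 -m handwheel '{"translation":[[0,0,-35],[0,0,-35]],"rot":[[0,0,0],[0,0,0]],"grip":[0.8,0.8]}'
python3 - <<'E'
from h import *
togo([.531,-.361,.30],[180,0,97.7])
a=cv2.imread('pics/top0.png'); im,m=snap('top','top3'); d=cv2.absdiff(a,np.ascontiguousarray(im[...,::-1])).max(2)
k,_,s,c=cv2.connectedComponentsWithStats((d[200:290,345:435]>25).astype(np.uint8)); print([s[i].tolist() for i in range(1,k) if s[i,4]>4])
E
```

```text
clock: 29.9
tool_pos: [0.6375, 0.1336, 0.1001]
tool_rot: [179.8, 0.0, 97.8]
wrist_force: [0.4, -0.2, -0.3]
opening: 0.085
grasp_force: 0.0
clock: 30.4
tool_pos: [0.6352, 0.1338, 0.0999]
tool_rot: [-179.9, 0.0, 97.8]
wrist_force: [-5.0, -0.5, 8.9]
opening: 0.0374
grasp_force: 61.5
clock: 30.9
tool_pos: [0.6363, 0.134, 0.2712]
tool_rot: [179.9, 0.0, 97.8]
wrist_force: [1.0, 0.6, -0.3]
opening: 0.0371
grasp_force: 60.4
clock: 31.1
tool_pos: [0.6395, 0.1344, 0.3115]
tool_rot: [179.2, 0.0, 97.8]
wrist_force: [0.2, 0.4, -0.3]
opening: 0.0369
grasp_force: 60.5
go [-476.  -175.     9.3] rot [0.8 0.  0.1]
[[48, 38, 21, 19, 299]]
```

```bash
python3 -m handwheel '{"translation":[[-25,-10,0],[-60,-22,0],[-95,-35,0],[-130,-48,0],[-159,-58,0]],"rot":[[0,0,0],[0,0,0],[0,0,0],[0,0,0],[0,0,0]],"grip":[0.8,0.8,0.8,0.8,0.8]}' 60 >/dev/null
python3 -m handwheel '{"translation":[[-35,-13,0],[-70,-26,0],[-105,-39,0],[-140,-51,0],[-159,-58,0]],"rot":[[0,0,0],[0,0,0],[0,0,0],[0,0,0],[0,0,0]],"grip":[0.8,0.8,0.8,0.8,0.8]}' 
python3 -m handwheel '{"translation":[[-35,-13,0],[-70,-26,0],[-105,-39,0],[-140,-51,0],[-159,-58,0]],"rot":[[0,0,5],[0,0,10],[0,0,15],[0,0,20],[0,0,24]],"grip":[0.8,0.8,0.8,0.8,0.8]}' >/dev/null
python3 -m handwheel '{"translation":[[0,0,0],[0,0,0]],"rot":[[0,0,0],[0,0,0]],"grip":[0.8,0.8]}'
python3 - <<'E'
from h import *
togo([.531,-.361,.076],[180,0,74])
E
```

```text
clock: 32.15
tool_pos: [0.5627, -0.1991, 0.3011]
tool_rot: [-179.8, -0.1, 97.7]
wrist_force: [0.2, -0.2, -1.3]
opening: 0.0371
grasp_force: 60.5
clock: 32.85
tool_pos: [0.5276, -0.3618, 0.3014]
tool_rot: [-179.8, -0.1, 73.8]
wrist_force: [0.1, 0.9, -1.8]
opening: 0.037
grasp_force: 60.3
go [  1.3   3.6 225.4] rot [-0.2 -0.1 -0.2]
```

```bash
python3 -m handwheel '{"translation":[[1,3,40],[1,3,80],[1,3,120],[1,3,160],[1,3,190]],"rot":[[0,0,0],[0,0,0],[0,0,0],[0,0,0],[0,0,0]],"grip":[0.8,0.8,0.8,0.8,0.8]}'
python3 -m handwheel '{"translation":[[0,0,8],[0,0,16],[0,0,24],[0,0,30],[0,0,34]],"rot":[[0,0,0],[0,0,0],[0,0,0],[0,0,0],[0,0,0]],"grip":[0.8,0.8,0.8,0.8,0.8]}'
python3 -m handwheel '{"translation":[[0,0,2],[0,0,2]],"rot":[[0,0,0],[0,0,0]],"grip":[0.8,0.8]}'
```

```text
clock: 33.35
tool_pos: [0.5304, -0.3591, 0.1098]
tool_rot: [-179.8, -0.1, 74.0]
wrist_force: [-0.1, -0.4, -1.9]
opening: 0.0371
grasp_force: 60.5
clock: 33.85
tool_pos: [0.5323, -0.3627, 0.0798]
tool_rot: [179.9, 0.0, 73.8]
wrist_force: [0.1, 0.4, -1.6]
opening: 0.0369
grasp_force: 60.5
clock: 34.05
tool_pos: [0.5316, -0.3623, 0.0772]
tool_rot: [180.0, 0.0, 73.8]
wrist_force: [-0.5, -0.2, -1.3]
opening: 0.037
grasp_force: 60.5
```

```bash
python3 -m handwheel '{"translation":[[0,0,2],[0,0,3],[0,0,3]],"rot":[[0,0,0],[0,0,0],[0,0,0]],"grip":[0.8,0.8,0.8]}'
python3 -m handwheel '{"translation":[[0,0,0],[0,0,0],[0,0,0],[0,0,-30],[0,0,-70]],"rot":[[0,0,0],[0,0,0],[0,0,0],[0,0,0],[0,0,0]],"grip":[0.35,0.35,0.35,0.35,0.3]}'
python3 -m handwheel '{"translation":[[0,0,-50],[0,0,-100],[0,0,-150],[0,0,-190],[0,0,-190]],"rot":[[0,0,0],[0,0,0],[0,0,0],[0,0,0],[0,0,0]],"grip":[0,0,0,0,0]}'
python3 - <<'E'
from h import *
st(); im,m=snap('wrist','w16')
hsv=cv2.cvtColor(im,cv2.COLOR_RGB2HSV)
d=((hsv[...,2]<130)&(hsv[...,1]>100)&(hsv[...,0]<16)).astype(np.uint8)
k,_,s,c=cv2.connectedComponentsWithStats(d); 
for i in range(1,k):
    if s[i,4]>100: print(s[i].tolist(),c[i].round(1),onz(m,*c[i],.102).round(3))
E
```

```text
clock: 34.35
tool_pos: [0.532, -0.3627, 0.0758]
tool_rot: [179.9, 0.0, 73.8]
wrist_force: [-1.7, 1.5, 5.3]
opening: 0.037
grasp_force: 61.2
clock: 34.85
tool_pos: [0.5295, -0.3605, 0.1415]
tool_rot: [-179.6, -0.2, 73.8]
wrist_force: [0.5, -0.6, 0.0]
opening: 0.0601
grasp_force: 0.0
clock: 35.35
tool_pos: [0.5342, -0.3643, 0.3423]
tool_rot: [179.3, 0.3, 73.8]
wrist_force: [-0.1, -1.3, -0.1]
opening: 0.0855
grasp_force: 0.0
{'clock': 35.35, 'qpos': [-40.0223, 15.6793, 11.4478, 84.9715, 0.0008, 66.1691], 'tool_pos': [0.5342, -0.3643, 0.3423], 'tool_rot': [179.2706, 0.3213, 73.8066], 'wrist_force': [-0.1084, -1.2546, -0.1345], 'opening': 0.0855, 'grasp_force': 0.0}
[315, 44, 99, 64, 4235] [360.   73.7] [ 0.695 -0.296  0.102]
[236, 156, 27, 9, 231] [249.2 159.8] [ 0.531 -0.362  0.102]
[236, 211, 26, 8, 201] [248.8 214.5] [ 0.509 -0.437  0.102]
[156, 296, 37, 40, 695] [175.4 313. ] [ 0.35  -0.564  0.102]
```

```bash
python3 -m handwheel '{"translation":[[38,-4,0],[76,-9,0],[115,-13,0],[153,-18,0],[191,-22,0]],"rot":[[0,0,-7.6],[0,0,-15.2],[0,0,-22.8],[0,0,-30.4],[0,0,-38]],"grip":[1,1,1,1,1]}' >/dev/null
python3 -m handwheel '{"translation":[[33,20,0],[66,40,0],[98,60,0],[131,80,0],[164,100,0]],"rot":[[0,0,-7.6],[0,0,-15.2],[0,0,-22.8],[0,0,-30.4],[0,0,-38]],"grip":[1,1,1,1,1]}' >/dev/null
python3 -m handwheel '{"translation":[[14,36,0],[27,72,0],[41,108,0],[54,144,0],[68,180,0]],"rot":[[0,0,-7.6],[0,0,-15.2],[0,0,-22.8],[0,0,-30.4],[0,0,-38]],"grip":[1,1,1,1,1]}' >/dev/null
python3 -m handwheel '{"translation":[[0,0,0],[0,0,0]],"rot":[[0,0,0],[0,0,0]],"grip":[1,1]}'
python3 - <<'E'
from h import *
im,m=snap('wrist','w17'); t,mt=snap('top','top4')
def red(im):
    hsv=cv2.cvtColor(im,cv2.COLOR_RGB2HSV); r=((hsv[...,1]>150)&((hsv[...,0]<6)|(hsv[...,0]>174))).astype(np.uint8)
    n,_,s,c=cv2.connectedComponentsWithStats(r); return [(int(s[i,4]),c[i].round(1).tolist(),onz(m,*c[i],.195).round(4).tolist()) for i in range(1,n) if s[i,4]>40]
print(red(im)); print('expect',press(.007,.15,.195))
togo(press(.047,.150,.30),[180,0,-172.4]); togo(press(.047,.150,.187))
E
```

```text
clock: 37.1
tool_pos: [0.6265, 0.2071, 0.3316]
tool_rot: [-180.0, -0.2, -172.2]
wrist_force: [0.9, -0.2, -0.2]
opening: -0.0004
grasp_force: 0.0
[(95, [392.2, 84.9], [0.5185, 0.3215, 0.195]), (396, [250.0, 144.9], [0.5916, 0.1988, 0.195])]
expect [0.59170005 0.19920813 0.195     ]
go [-4.5 -1.7 32.7] rot [-0.  -0.1  0.1]
go [ -4.7  -1.7 145.7] rot [0. 0. 0.]
```

```bash
python3 -m handwheel '{"translation":[[-5,-2,45],[-5,-2,90],[-5,-2,130],[-5,-2,145],[-5,-2,145]],"rot":[[0,0,0],[0,0,0],[0,0,0],[0,0,0],[0,0,0]],"grip":[1,1,1,1,1]}'
python3 -m handwheel '{"translation":[[10,0,0],[20,0,0],[30,0,0],[40,0,0],[50,0,0]],"rot":[[0,0,0],[0,0,0],[0,0,0],[0,0,0],[0,0,0]],"grip":[1,1,1,1,1]}'
python3 -m handwheel '{"translation":[[10,0,0],[20,0,0],[30,0,0],[38,0,0],[38,0,0]],"rot":[[0,0,0],[0,0,0],[0,0,0],[0,0,0],[0,0,0]],"grip":[1,1,1,1,1]}'
python3 -m handwheel '{"translation":[[-5,0,0],[-10,0,-30],[-10,0,-70],[-10,0,-110],[-10,0,-150]],"rot":[[0,0,0],[0,0,0],[0,0,0],[0,0,0],[0,0,0]],"grip":[1,1,1,1,1]}'
python3 - <<'E'
from h import *
st(); im,m=snap('wrist','w18'); sc,ms=snap('scene','s5')
def red(im,m,z):
    hsv=cv2.cvtColor(im,cv2.COLOR_RGB2HSV); r=((hsv[...,1]>150)&((hsv[...,0]<6)|(hsv[...,0]>174))).astype(np.uint8)
    n,_,s,c=cv2.connectedComponentsWithStats(r); return [(int(s[i,4]),c[i].round(1).tolist(),onz(m,*c[i],z).round(4).tolist()) for i in range(1,n) if s[i,4]>15]
print(red(im,m,.208)); print(red(sc,ms,.208)); print('expect seated',press(-.08,.15,.208), proj(m,press(-.08,.15,.208)))
E
```

```text
clock: 37.7
tool_pos: [0.6304, 0.2036, 0.1861]
tool_rot: [-180.0, -0.4, -172.3]
wrist_force: [-0.6, 0.1, 0.3]
opening: 0.0004
grasp_force: 0.0
clock: 38.2
tool_pos: [0.6008, 0.201, 0.2037]
tool_rot: [180.0, 2.6, -172.2]
wrist_force: [23.4, 1.3, 26.5]
opening: -0.0002
grasp_force: 13.6
clock: 38.7
tool_pos: [0.55, 0.1944, 0.1976]
tool_rot: [179.9, 0.9, -172.2]
wrist_force: [-0.9, 0.6, -1.5]
opening: -0.0
grasp_force: 0.0
clock: 39.2
tool_pos: [0.5541, 0.1945, 0.3384]
tool_rot: [-180.0, -0.2, -172.2]
wrist_force: [0.3, -0.1, 0.2]
opening: 0.0003
grasp_force: 0.0
{'clock': 39.2, 'qpos': [13.0401, 10.1469, 4.0754, 84.178, 0.0015, 5.2216], 'tool_pos': [0.5541, 0.1945, 0.3384], 'tool_rot': [-179.9788, -0.2486, -172.1815], 'wrist_force': [0.2853, -0.052, 0.2222], 'opening': 0.0003, 'grasp_force': 0.0}
[(434, [253.2, 133.5], [0.5075, 0.1879, 0.208]), (92, [385.6, 134.4], [0.491, 0.3113, 0.208])]
[(30, [290.5, 138.3], [0.5083, 0.1883, 0.208])]
expect seated [0.5054643  0.18770182 0.208     ] [253.2730125  131.28561694]
```

Run:
```python
from h import *
t,m=snap('top','top5'); a=cv2.imread('pics/top0.png'); d=cv2.absdiff(a,np.ascontiguousarray(t[...,::-1])).max(2)
k,_,s,c=cv2.connectedComponentsWithStats((d[195:295,340:440]>25).astype(np.uint8)); print('tray region changes',[(s[i].tolist(),onz(m,*(c[i]+[340,195]),.09).round(3).tolist()) for i in range(1,k) if s[i,4]>4])
s5=load('s5'); sc=cv2.imread('pics/s5.png')
for th in (1.7,1.85,2.0):
    for ka in (0,-90):
        q=np.radians(-36+ka)+th; p=proj(s5,press(-.085+.078*np.sin(q),-.166,.1+.078*np.cos(q))); u,v=p.astype(int); print(th,ka,p.round(1),sc[v-2:v+3,u-2:u+3].mean().round(0))
```

```text
tray region changes [([30, 35, 20, 19, 291], [0.526, -0.352, 0.09]), ([53, 43, 20, 19, 293], [0.504, -0.423, 0.09]), ([74, 48, 2, 4, 6], [0.514, -0.46, 0.09])]
1.7 0 [206.4 185.6] 74.0
1.7 -90 [196.9 159.6] 54.0
1.85 0 [207.  189.1] 69.0
1.85 -90 [197.6 160.1] 35.0
2.0 0 [207.5 192.4] 21.0
2.0 -90 [198.5 161.2] 17.0
```

Knobs match the fully open angle (2.0 rad), the tray hasn't moved, and both blanks are in it.

```bash
python3 -c "
from rig import arm
print(arm.sign_off())"
```

```text
the job is handed in; nothing more can be done
None
```

The job is handed in. The timer button was held fully in against the strip, though nothing I could read confirms it was silenced. The press is fully open with the pawl back on the ratchet, both blanks stand in the tray, and I did not touch the bottle, mallet or gouge.

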